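Weigh the shallow candle at the back of the tray

ROBOT

A 6-joint arm with a two-finger parallel gripper is mounted at the origin on the work surface. World frame = base frame: x ahead of the robot, y to its left, z up, the work surface at z = 0. Lengths are in m, angles in degrees, forces in N, time in s.
With the tool pointing down it reaches from about 0.375 to 0.9 m from the base axis. Payload 3.1 kg.
Tool frame: the origin (TCP) lies midway between the tips of the shut fingers; the grasp point (between the pads) lies bot.hold_point_z behind it (bot.hold_point_z is the distance from the TCP to the grasp point, in m); z points along the fingers, y is the direction in which the jaws open and shut (so a half turn about z gives the same grasp; the last joint's range is limited). The gripper opens to 87 mm and grips with 3 to 60 N. Pads are 19 mm wide; open, the fingers measure 117 mm over their backs; the gripper's body (75 mm by 190 mm) begins 51 mm behind the grasp point.
Start: joints at [-77.034, 30.224, 82.088, -0, 67.689, -10.227], TCP at [0.246, -0.574, 0.223] pointing down, gripper open.
Joint ranges: [-176.69, 176.69], [-43.24, 126.21], [12.49, 139.97], [-82, 262], [0, 151.66], [-163.58, 163.58]. Speed limits (degrees/s): [159.86, 159.86, 180, 180, 180, 180].

INTERFACE

Orientations are given as a 3x3 rotation matrix whose columns are the frame's x, y, z axes.
In Python, from rig import bot, vision, hand_in gives the robot as it stands. The module is installed in compiled form; this text tells all that it offers.
- The arm moves only by the shell command python3 -m handwheel 'ROWS'. ROWS is JSON, a list of rows, each an object of numbers: "hand": the gripper's target within -1 to 1 (fully open at 1, half-way at 0, shut at -1); "dx", "dy", "dz": the shift along the world's x, y, z in cm; "wx", "wy", "wz": the turn, a rotation vector about the world's x, y, z in rad. In form: [{"hand": .., "dx": .., "dy": .., "dz": .., "wx": .., "wy": .., "wz": ..}, ...]. A call has 1 to 10 rows; each row shifts and turns the commanded pose from where the row before left it; what a row does not reach is not made up. A row lasts 1/10 s, in which the tool goes at most 50 mm and 8.59 degrees, less where a joint would pass 70% of its speed; a pose out of reach is approached as far as the arm can. A call with a gripper value outside its range is refused whole. The fingers move at their own pace and stop on an object; the grip force is fixed at half the most. Time passes only in rows, so rows that do not move let the fingers close. It gives the time, the measured TCP pose, the force and the opening at its end, in the units of the state.
- bot.read_state(): the state, without advancing time (a new reading comes with each control period).
- vision.capture(name): name is "scene" or "top"; returns (picture, depth): 480x640x3 uint8, red, green, blue; 480x640 float32, m along the optical axis (not along the pixel's ray), 0 where there is no reading.
- vision.get_calibration(name): a dict with "fx", "fy", "cx", "cy" (pixels), "rvec" (rotation vector, rad) and "tvec" (3), from world to camera coordinates, as OpenCV has them. Camera axes: x right, y down, z forward; pixel columns grow to the right and rows downward; lengths in m; the calibration is good to about 2 mm. A picture is of the moment at which its call begins. get_calibration takes no time and is no camera call.
- hand_in(): hands the job in, once; it reports no verdict.
The state is a dict: "time_s": time; "joint_positions": joint angles; "qvel": joint speeds; "tau": joint torques, N m; "position": TCP position; "tcp_rot": TCP orientation; "force": force on the tool from outside, world axes, zero at the start; "moment": the same for the moment, N m; "opening": opening from 0.0 (shut) to 1.0 (fully open).
Only numpy, scipy, OpenCV 4.12 (cv2) and the standard library are available. Lean on these libraries where they do the work, as an engineer would, in place of code of your own. Each camera call takes 0.05 s, during which the arm holds its last target.

TASK

Clear the three tall candle tins out of the tray onto the baking sheet, so that all three stand there together. Then fetch the shallow tin from behind them and stand it in the middle of the scale's platform, and after that put every tall tin back in the tray, upright in the middle of the square of its own colour. Leave the shallow tin on the scale and never tip a tin over.

Things in the scene. Friction and masses are not known exactly. Their poses are not given: they have to be found in the camera images.
- tin_red: tall slim steel candle tin with a red paper band, red wax on top around a brown cardboard coil, and a thin wooden wick standing 10 mm above the top. 54 mm diameter, 100 mm tall to the rim, about 0.3 kg. Origin: centre of its underside; z up. At the start it stands within a few mm of the middle of the red square.
- tin_blue: tall slim steel candle tin with a blue paper band, blue wax on top around a brown cardboard coil, and a thin wooden wick standing 10 mm above the top. 54 mm diameter, 100 mm tall to the rim, about 0.3 kg. Origin: centre of its underside; z up. At the start it stands within a few mm of the middle of the blue square.
- tin_yellow: tall slim steel candle tin with a yellow paper band, yellow wax on top around a brown cardboard coil, and a thin wooden wick standing 10 mm above the top. 54 mm diameter, 100 mm tall to the rim, about 0.3 kg. Origin: centre of its underside; z up. At the start it stands within a few mm of the middle of the yellow square.
- pad_red: red square card, 72 x 72 x 3 mm, home of the red tin, fixed on the 5 mm floor of a plywood tray (200 x 250 mm, rim 22 mm high). Origin: centre of its underside, 5 mm above the table (its top: 8 mm). x, y along the sides of card and tray. The squares lie left, right and in front of the shallow tin, middles 72 mm from it; their colours change places.
- pad_blue: blue square card, 72 x 72 x 3 mm, home of the blue tin, fixed on the 5 mm floor of a plywood tray (200 x 250 mm, rim 22 mm high). Origin: centre of its underside, 5 mm above the table (its top: 8 mm). x, y along the sides of card and tray. The squares lie left, right and in front of the shallow tin, middles 72 mm from it; their colours change places.
- pad_yellow: yellow square card, 72 x 72 x 3 mm, home of the yellow tin, fixed on the 5 mm floor of a plywood tray (200 x 250 mm, rim 22 mm high). Origin: centre of its underside, 5 mm above the table (its top: 8 mm). x, y along the sides of card and tray. The squares lie left, right and in front of the shallow tin, middles 72 mm from it; their colours change places.
- low_tin: shallow plain steel tin with white wax, 62 mm diameter, 36 mm tall (a 10 mm wick strip sticks up in the middle), about 0.15 kg. Origin: centre of its underside; z up. At the start it stands on the tray floor, 5 mm above the table, hemmed in by the three tall tins with about 13 mm between: fingers do not fit beside it until they are gone.
- sheet: dark steel baking sheet, the side area: 270 mm long (its x) by 125 mm wide (its y), fixed on the table, left or right of the tray. 4 mm floor, 4 mm wall, rim 12 mm high. Origin: centre of its underside on the table. Three tins fit in a row along its x, 85 mm apart.
- scale: black digital kitchen scale, 190 x 150 mm, fixed on the table on the other side from the sheet, with a white round weighing platform, 116 mm diameter, in its middle. Origin: centre of its underside on the table; the platform's top is 30 mm above. The platform does not yield.

How it is judged (in metres and radians):
On the way, in this order (a step that is already met when the one before it is completed fails the run):
1. all three tall tins stand released on the baking sheet, while the shallow tin is still in its place (x of tin_red in the frame of sheet between -0.115 and 0.115 m and y of tin_red in the frame of sheet between -0.045 and 0.045 m and height (world z) of each of tin_red, tin_blue, tin_yellow below 0.012 m and angle between each of tin_red, tin_blue, tin_yellow's own z axis and vertical below 0.15 rad and contact force between each of tin_red, tin_blue, tin_yellow and the fingers below 0.3 N and x of tin_blue in the frame of sheet between -0.115 and 0.115 m and y of tin_blue in the frame of sheet between -0.045 and 0.045 m and x of tin_yellow in the frame of sheet between -0.115 and 0.115 m and y of tin_yellow in the frame of sheet between -0.045 and 0.045 m and distance of low_tin from where it was at the start of the episode below 0.05 m), for 0.2 s.
2. the shallow tin stands released on the middle of the scale while the three tall tins are still on the sheet (x of tin_red in the frame of sheet between -0.115 and 0.115 m and y of tin_red in the frame of sheet between -0.045 and 0.045 m and height (world z) of each of tin_red, tin_blue, tin_yellow below 0.012 m and angle between each of tin_red, tin_blue, tin_yellow's own z axis and vertical below 0.15 rad and contact force between each of tin_red, tin_blue, tin_yellow, low_tin and the fingers below 0.3 N and x of tin_blue in the frame of sheet between -0.115 and 0.115 m and y of tin_blue in the frame of sheet between -0.045 and 0.045 m and x of tin_yellow in the frame of sheet between -0.115 and 0.115 m and y of tin_yellow in the frame of sheet between -0.045 and 0.045 m and horizontal distance between low_tin and scale below 0.015 m and z of low_tin in the frame of scale between 0.026 and 0.036 m and angle between low_tin's own z axis and vertical below 0.1 rad), for 0.2 s.
At the end, for the whole second after the job is handed in: Each tall tin stands upright, released and at rest on the square of its own colour, its middle within 12 mm of the square's; the shallow tin stands upright, released and at rest on the scale, its middle within 15 mm of the platform's (horizontal distance between tin_red and pad_red below 0.012 m and z of tin_red in the frame of pad_red between 0 and 0.007 m and angle between each of tin_red, tin_blue, tin_yellow, low_tin's own z axis and vertical below 0.1 rad and linear speed of each of tin_red, tin_blue, tin_yellow, low_tin below 0.02 m/s and contact force between each of tin_red, tin_blue, tin_yellow, low_tin and the fingers below 0.3 N and horizontal distance between tin_blue and pad_blue below 0.012 m and z of tin_blue in the frame of pad_blue between 0 and 0.007 m and horizontal distance between tin_yellow and pad_yellow below 0.012 m and z of tin_yellow in the frame of pad_yellow between 0 and 0.007 m and horizontal distance between low_tin and scale below 0.015 m and z of low_tin in the frame of scale between 0.026 and 0.036 m); the robot touches nothing.
It fails at once if a tin is tipped over (leans more than 0.6 rad) (angle between any of tin_red, tin_blue, tin_yellow, low_tin's own z axis and vertical above 0.6 rad).
It also fails if it takes over 141 s, if anything falls off the work surface, if the arm or the gripper's body presses on something with over 40 N, if the wrist force passes 120 N, or if a joint passes its speed limit or range.

## Working session

There is one attempt and no reset: what is moved stays moved. The work goes in short steps, Python scripts to look and compute and a shell command to move; the robot and the scene stay as the last step left them, time stands still between calls to the robot, and variables do not carry over. Pictures are saved under pics/ and viewed, and the job is handed in when it is done.

```bash
mkdir -p pics; ls
cat > h.py <<'E'
import numpy as np,cv2
from rig import bot,vision
def cap(n,fn=None):
    p,d=vision.capture(n)
    if fn: cv2.imwrite('pics/'+fn,p[:,:,::-1])
    np.savez('/tmp/%s.npz'%n,p=p,d=d)
    return p,d
def cal(n):
    c=vision.get_calibration(n);K=np.array([[c['fx'],0,c['cx']],[0,c['fy'],c['cy']],[0,0,1]])
    R=cv2.Rodrigues(np.array(c['rvec'],float))[0];return K,R,np.array(c['tvec'],float).ravel()
def ray(n,uv,z):
    K,R,t=cal(n);uv=np.atleast_2d(np.array(uv,float))
    d=(np.linalg.inv(K)@np.c_[uv,np.ones(len(uv))].T).T@R
    o=-R.T@t;return o+d*((z-o[2])/d[:,2])[:,None]
def cloud(n,d):
    K,R,t=cal(n);v,u=np.mgrid[:480,:640]
    P=np.stack([(u-K[0,2])/K[0,0]*d,(v-K[1,2])/K[1,1]*d,d],-1)
    return (P-t)@R
E
python3 - <<'E'
from h import *
for n in('scene','top'):
    cap(n,n+'0.png');K,R,t=cal(n);print(n,K[0,0],-R.T@t,R[2])
s=bot.read_state();print(s,bot.hold_point_z)
E
```

```text
pics
scene 491.6201653630632 [0.93017278 0.21452187 0.80515139] [-0.42422679 -0.22100286 -0.87817389]
top 567.518471579189 [ 0.47876275 -0.01121734  1.29703959] [ 0.05582403  0.0111002  -0.99837892]
{'time_s': 0.1, 'joint_positions': array([-7.70346524e+01,  3.02734858e+01,  8.21483426e+01, -9.38029710e-05,
        6.76895156e+01, -1.02256354e+01]), 'qvel': array([ 0.06678237, -0.05424941, -0.14922885,  0.08467634,  0.0344614 ,
        0.05865984]), 'tau': array([-3.00811444e-04, -4.40985131e+01, -1.77150679e+01,  6.34901016e-02,
        5.33607462e-02, -4.41808868e-05]), 'position': array([ 0.2460178 , -0.57383351,  0.22167504]), 'tcp_rot': array([[ 9.19197155e-01,  3.93797408e-01, -4.37481961e-04],
       [ 3.93797501e-01, -9.19195269e-01,  1.89343425e-03],
       [ 3.43498150e-04, -1.91271868e-03, -9.99998112e-01]]), 'force': array([0.25195693, 0.21318656, 0.24511487]), 'moment': array([-0.00730566, -0.06962996, -0.03958034]), 'opening': 1.0032187804031296} 0.0187
```

View pics/scene0.png

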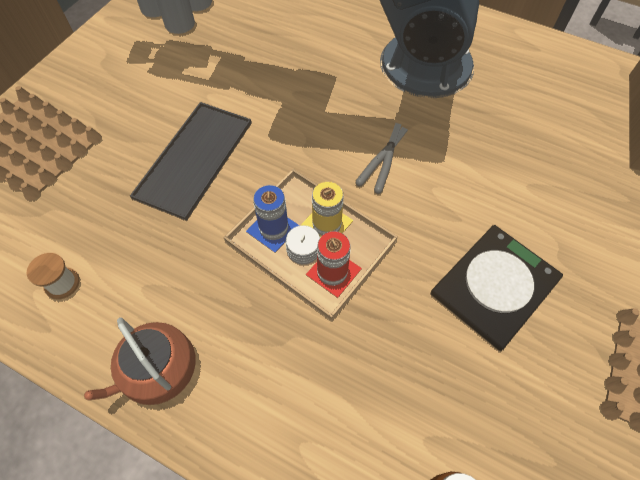

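View pics/top0.png

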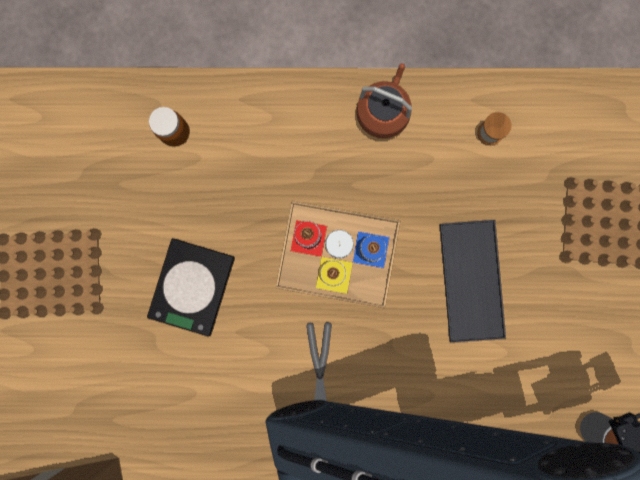

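The pictures show the tray in the centre. Top view: red tin at (308,235), blue at (374,248), yellow at (333,272), low tin at (340,243). The sheet is on the right at (472,280) and the scale platform on the left at (189,287).

```bash
cat > meas.py <<'E'
from h import *
def colmask(p,c):
    h=cv2.cvtColor(p,cv2.COLOR_RGB2HSV);H,S,V=h[...,0].astype(int),h[...,1],h[...,2]
    g=(S>150)&(V>60)
    return {'red':g&((H<6)|(H>174)),'blue':g&(H>105)&(H<130),'yellow':g&(H>22)&(H<35)&(S>170)}[c]
def rect(pts):
    return cv2.minAreaRect(pts.astype(np.float32))
def tins(P,cn):
    # top rim circle from depth
    out={}
    return out
E
python3 - <<'E'
from meas import *
for n in('top','scene'):
    f=np.load('/tmp/%s.npz'%n);p,d=f['p'],f['d'];P=cloud(n,d);P[d==0]=9
    print(n,'table z',np.median(P[(np.abs(P[...,2])<.02)][:,2]))
    tall=(P[...,2]>.08)&(P[...,2]<.13)&(np.abs(P[...,0]-.55)<.15)&(np.abs(P[...,1])<.15)
    k,l,st,ce=cv2.connectedComponentsWithStats(tall.astype(np.uint8))
    for i in range(1,k):
        if st[i,4]<60: continue
        m=l==i; q=P[m]; zz=np.percentile(q[:,2],[50,95]);
        print(' tall',ce[i],st[i,4],'col',[c for c in('red','blue','yellow') if (colmask(p,c)&m).sum()>.2*m.sum()],zz, rect(q[:,:2]*1000), cv2.minEnclosingCircle((q[q[:,2]>.09][:,:2]*1000).astype(np.float32)))
    for c in('red','blue','yellow'):
        m=colmask(p,c); 
        pm=m&(P[...,2]<.03)&(np.abs(P[...,0]-.55)<.15)&(np.abs(P[...,1])<.15); v,u=np.nonzero(pm); q=ray(n,np.c_[u,v],.008)
        print(' pad',c,pm.sum(),rect(q[:,:2]*1000))
    hs=cv2.cvtColor(p,cv2.COLOR_RGB2HSV)
    wh=((hs[...,1]<50)&(hs[...,2]>150)).astype(np.uint8)
    k,l,st,ce=cv2.connectedComponentsWithStats(wh)
    for i in range(1,k):
        if st[i,4]<150: continue
        q=P[l==i];z=np.median(q[:,2]);r=ray(n,[ce[i]],z)
        print(' white',ce[i],st[i,4],z,r,np.percentile(q[:,2],[5,95]))
    dk=((hs[...,2]<90)&(P[...,2]>-.005)&(P[...,2]<.04)).astype(np.uint8)
    k,l,st,ce=cv2.connectedComponentsWithStats(dk)
    for i in range(1,k):
        if st[i,4]<2000: continue
        v,u=np.nonzero(l==i);z=np.median(P[l==i][:,2]);print(' dark',ce[i],st[i,4],z,rect(ray(n,np.c_[u,v],.012)[:,:2]*1000),rect(ray(n,np.c_[u,v],.03)[:,:2]*1000)[0])
E
```

```text
top table z 0.0009869001863708603
 tall [307.16544118 234.00919118] 544 col ['red'] [0.10928167 0.11325377] ((583.6051025390625, 52.72105026245117), (52.339996337890625, 54.23353576660156), 89.46270751953125) ((583.9114990234375, 53.63504409790039), 27.450206756591797)
 tall [372.716141   248.10018553] 539 col ['blue'] [0.10924748 0.11388075] ((553.5762329101562, -84.57167053222656), (52.729793548583984, 52.59894943237305), 87.6499252319336) ((554.7716674804688, -85.2654037475586), 27.532020568847656)
 tall [332.64925373 273.32089552] 536 col ['yellow'] [0.10935133 0.1136813 ] ((500.4502868652344, -0.45649147033691406), (52.710575103759766, 52.82107925415039), 0.13431379199028015) ((500.7432556152344, -0.9815365672111511), 27.505908966064453)
 pad red 379 ((582.6143188476562, 55.58221435546875), (71.41478729248047, 70.68692779541016), 79.75304412841797)
 pad blue 273 ((557.5624389648438, -85.76354217529297), (68.10612487792969, 67.12470245361328), 80.0261459350586)
 pad yellow 333 ((499.4028015136719, -2.1785659790039062), (69.84911346435547, 69.57955932617188), 80.0627670288086)
 wh
[... 2338 characters left out ...]
.32555884 0.02964635]] [0.02737683 0.03188648]
 white [135.57635468 348.23152709] 406 0.14764351686788657 [[ 0.87598371 -0.09743016  0.14764352]] [0.12659593 0.15054192]
 white [ 81.91936117 448.56185365] 7639 -0.7504044829408197 [[ 1.11486926 -0.47296924 -0.75040448]] [-0.75597138 -0.74488536]
 dark [192.92577577 159.52892562] 6413 0.003346034282550599 ((493.855712890625, -307.440185546875), (271.76727294921875, 128.17645263671875), 4.638477325439453) (503.7575988769531, -295.59466552734375)
 dark [491.87659399 293.14500206] 4862 0.01960070886143168 ((472.2513427734375, 324.97698974609375), (149.82003784179688, 195.83230590820312), 73.76427459716797) (482.64361572265625, 322.47027587890625)
```

```bash
python3 -m handwheel '[{"hand":1,"dx":1,"dy":2,"wz":-0.1},{"hand":1,"dx":2.6,"dy":4,"wz":-0.1},{"hand":1,"dx":2.6,"dy":4,"wz":-0.1},{"hand":1,"dx":2.6,"dy":4,"wz":-0.105},{"hand":1,"dx":2.6,"dy":4},{"hand":1,"dx":2.6,"dy":4},{"hand":1,"dx":2.6,"dy":4},{"hand":1,"dx":2.6,"dy":4},{"hand":1,"dx":2.6,"dy":4},{"hand":1,"dx":2.6,"dy":4}]'; python3 -m handwheel '[{"hand":1,"dx":2.6,"dy":4},{"hand":1,"dx":2.6,"dy":4},{"hand":1,"dx":2.1,"dy":3},{"hand":1,"dx":0},{"hand":1,"dx":0},{"hand":1,"dx":0}]'
```

```text
invalid input
invalid input
```

```bash
python3 -m handwheel '[{"hand":1,"dx":1,"dy":2,"dz":0,"wx":0,"wy":0,"wz":-0.1},{"hand":1,"dx":2.6,"dy":4,"dz":0,"wx":0,"wy":0,"wz":-0.1},{"hand":1,"dx":2.6,"dy":4,"dz":0,"wx":0,"wy":0,"wz":-0.1},{"hand":1,"dx":2.6,"dy":4,"dz":0,"wx":0,"wy":0,"wz":-0.105},{"hand":1,"dx":2.6,"dy":4,"dz":0,"wx":0,"wy":0,"wz":0},{"hand":1,"dx":2.6,"dy":4,"dz":0,"wx":0,"wy":0,"wz":0},{"hand":1,"dx":2.6,"dy":4,"dz":0,"wx":0,"wy":0,"wz":0},{"hand":1,"dx":2.6,"dy":4,"dz":0,"wx":0,"wy":0,"wz":0},{"hand":1,"dx":2.6,"dy":4,"dz":0,"wx":0,"wy":0,"wz":0},{"hand":1,"dx":2.6,"dy":4,"dz":0,"wx":0,"wy":0,"wz":0}]'
```

```text
time_s: 1.1
position: [0.4907, -0.1926, 0.2223]
tcp_rot: [[1.0, -0.0, -0.0], [-0.0, -1.0, 0.0], [-0.0, -0.0, -1.0]]
force: [0.6, -0.6, 0.3]
opening: 1.002
```

```bash
python3 -m handwheel '[{"hand":1,"dx":2.2,"dy":3.7,"dz":0,"wx":0,"wy":0,"wz":0},{"hand":1,"dx":2.2,"dy":3.7,"dz":0,"wx":0,"wy":0,"wz":0},{"hand":1,"dx":2.2,"dy":3.5,"dz":0,"wx":0,"wy":0,"wz":0},{"hand":1,"dx":0,"dy":0,"dz":0,"wx":0,"wy":0,"wz":0},{"hand":1,"dx":0,"dy":0,"dz":0,"wx":0,"wy":0,"wz":0}]'
python3 - <<'E'
from h import *
for n in('scene','top'): cap(n,n+'1.png')
print(bot.read_state()['position'])
a=cv2.imread('pics/scene1.png')[100:400,150:550];b=cv2.imread('pics/top1.png')[150:450,150:550]
cv2.imwrite('pics/c1.png',np.hstack([a,b]))
E
```

```text
time_s: 1.6
position: [0.556, -0.0845, 0.2221]
tcp_rot: [[1.0, 0.002, -0.001], [0.002, -1.0, -0.0], [-0.001, 0.0, -1.0]]
force: [0.4, -0.6, 0.1]
opening: 1.002
[ 0.55543098 -0.08613687  0.22219196]
```

View pics/c1.png

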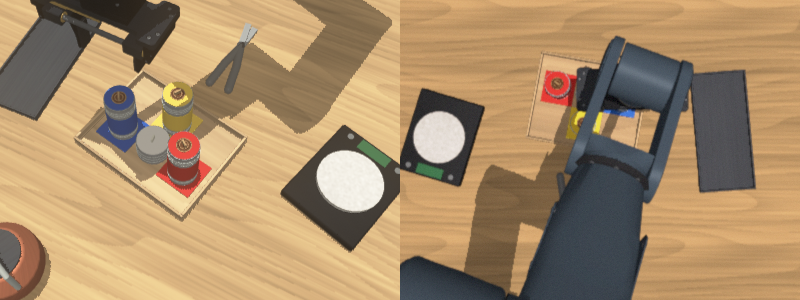

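The scene view shows the open gripper above the blue tin, with the +y fingertip at about (302,169) and nothing in the way. I'll check that fingertip against the scene calibration.

Run:
```python
from h import *
f=np.load('/tmp/scene.npz');p,d=f['p'],f['d'];P=cloud('scene',d)
m=(d>0)&(P[...,2]>.215)&(P[...,2]<.245)&(abs(P[...,0]-.556)<.05)&(abs(P[...,1]+.084)<.08)
q=P[m];
for s in(1,-1):
    k=q[(q[:,1]+.084)*s>0.02]
    if len(k):print(s,len(k),k.min(0),k.max(0),np.median(k,0))
cv2.imwrite('pics/c2.png',cv2.resize(p[90:190,230:330,::-1],None,fx=5,fy=5,interpolation=0))
```

```text
1 101 [ 0.54890053 -0.03930736  0.22022562] [ 0.56913547 -0.0290767   0.24481134] [ 0.56650436 -0.03087762  0.233009  ]
-1 147 [ 0.54796026 -0.1355403   0.22004798] [ 0.56935955 -0.12461318  0.24494209] [ 0.56309349 -0.12641873  0.23337115]
```

View pics/c2.png

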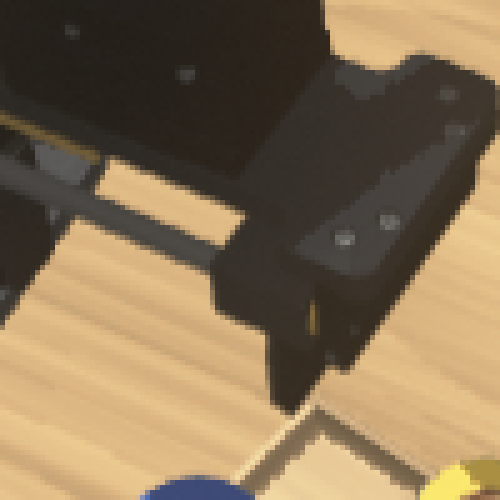

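The fingertip check agrees with the scene camera to about 1 mm, so I'll trust the scene view and descend on blue.

```bash
python3 -m handwheel '[{"hand":1,"dx":0.2,"dy":0.3,"dz":-4,"wx":0,"wy":0,"wz":0},{"hand":1,"dx":0,"dy":0,"dz":-4,"wx":0,"wy":0,"wz":0},{"hand":1,"dx":0,"dy":0,"dz":-3,"wx":0,"wy":0,"wz":0},{"hand":1,"dx":0,"dy":0,"dz":-2.5,"wx":0,"wy":0,"wz":0},{"hand":1,"dx":0,"dy":0,"dz":-2.1,"wx":0,"wy":0,"wz":0},{"hand":1,"dx":0,"dy":0,"dz":0,"wx":0,"wy":0,"wz":0},{"hand":-1,"dx":0,"dy":0,"dz":0,"wx":0,"wy":0,"wz":0},{"hand":-1,"dx":0,"dy":0,"dz":0,"wx":0,"wy":0,"wz":0},{"hand":-1,"dx":0,"dy":0,"dz":0,"wx":0,"wy":0,"wz":0},{"hand":-1,"dx":0,"dy":0,"dz":0,"wx":0,"wy":0,"wz":0}]'
```

```text
time_s: 2.7
position: [0.5588, -0.0828, 0.0677]
tcp_rot: [[1.0, -0.0, 0.002], [-0.0, -1.0, -0.001], [0.002, 0.001, -1.0]]
force: [-0.1, -0.5, -0.2]
opening: 0.723
```

```bash
python3 -m handwheel '[{"hand":-1,"dx":0,"dy":0,"dz":0,"wx":0,"wy":0,"wz":0},{"hand":-1,"dx":0,"dy":0,"dz":0,"wx":0,"wy":0,"wz":0},{"hand":-1,"dx":0,"dy":0,"dz":0,"wx":0,"wy":0,"wz":0},{"hand":-1,"dx":0,"dy":0,"dz":0,"wx":0,"wy":0,"wz":0}]'; python3 -m handwheel '[{"hand":-1,"dx":0,"dy":0,"dz":0,"wx":0,"wy":0,"wz":0},{"hand":-1,"dx":0,"dy":0,"dz":1,"wx":0,"wy":0,"wz":0},{"hand":-1,"dx":0,"dy":0,"dz":2,"wx":0,"wy":0,"wz":0}]'
```

```text
time_s: 3.1
position: [0.5589, -0.083, 0.0673]
tcp_rot: [[1.0, 0.0, 0.002], [0.0, -1.0, -0.001], [0.002, 0.001, -1.0]]
force: [-0.2, -3.0, 6.1]
opening: 0.616
time_s: 3.4
position: [0.5556, -0.0812, 0.0949]
tcp_rot: [[1.0, -0.001, -0.007], [-0.001, -1.0, 0.003], [-0.007, -0.003, -1.0]]
force: [-0.2, 0.2, -3.3]
opening: 0.614
```

```bash
python3 -m handwheel '[{"hand":-1,"dx":0,"dy":-1,"dz":2,"wx":0,"wy":0,"wz":0},{"hand":-1,"dx":0.3,"dy":-2,"dz":2,"wx":0,"wy":0,"wz":0},{"hand":-1,"dx":0.3,"dy":-3,"dz":1,"wx":0,"wy":0,"wz":0},{"hand":-1,"dx":0.3,"dy":-3.5,"dz":0,"wx":0,"wy":0,"wz":0},{"hand":-1,"dx":0.3,"dy":-3.5,"dz":0,"wx":0,"wy":0,"wz":0},{"hand":-1,"dx":0.3,"dy":-3.5,"dz":0,"wx":0,"wy":0,"wz":0},{"hand":-1,"dx":0.3,"dy":-3,"dz":-1,"wx":0,"wy":0,"wz":0},{"hand":-1,"dx":0.3,"dy":-2.4,"dz":-1,"wx":0,"wy":0,"wz":0},{"hand":-1,"dx":0,"dy":0,"dz":0,"wx":0,"wy":0,"wz":0},{"hand":-1,"dx":0,"dy":0,"dz":0,"wx":0,"wy":0,"wz":0}]'
```

```text
time_s: 4.4
position: [0.578, -0.3006, 0.1249]
tcp_rot: [[1.0, -0.001, -0.003], [-0.001, -1.0, 0.003], [-0.003, -0.003, -1.0]]
force: [-0.2, 0.7, -3.7]
opening: 0.612
```

```bash
python3 -m handwheel '[{"hand":-1,"dx":0,"dy":0,"dz":-2,"wx":0,"wy":0,"wz":0},{"hand":-1,"dx":0,"dy":0,"dz":-2,"wx":0,"wy":0,"wz":0},{"hand":-1,"dx":0,"dy":0,"dz":-1.2,"wx":0,"wy":0,"wz":0},{"hand":-1,"dx":0,"dy":0,"dz":-0.5,"wx":0,"wy":0,"wz":0},{"hand":-1,"dx":0,"dy":0,"dz":-0.3,"wx":0,"wy":0,"wz":0},{"hand":-1,"dx":0,"dy":0,"dz":0,"wx":0,"wy":0,"wz":0}]'
python3 - <<'E'
from h import *
for n in('scene',): cap(n,n+'3.png')
E
```

```text
time_s: 5.0
position: [0.5795, -0.3012, 0.0668]
tcp_rot: [[1.0, 0.0, 0.0], [0.0, -1.0, -0.0], [0.0, 0.0, -1.0]]
force: [0.8, 0.0, -3.8]
opening: 0.619
```

View pics/scene3.png

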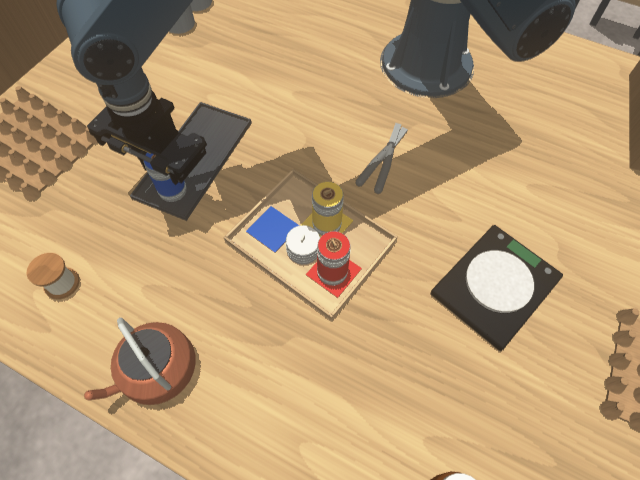

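The scene view shows the blue tin over the sheet's far end at about (172,180), and the blue pad is free at (272,229). I'll lower until contact.

```bash
python3 -m handwheel '[{"hand":-1,"dx":0,"dy":0,"dz":-0.2,"wx":0,"wy":0,"wz":0},{"hand":-1,"dx":0,"dy":0,"dz":0,"wx":0,"wy":0,"wz":0}]';python3 -m handwheel '[{"hand":-1,"dx":0,"dy":0,"dz":-0.1,"wx":0,"wy":0,"wz":0},{"hand":-1,"dx":0,"dy":0,"dz":0,"wx":0,"wy":0,"wz":0}]'
```

```text
time_s: 5.25
position: [0.5794, -0.3016, 0.065]
tcp_rot: [[1.0, -0.0, 0.001], [-0.0, -1.0, -0.0], [0.001, 0.0, -1.0]]
force: [0.7, -0.5, -3.9]
opening: 0.617
time_s: 5.45
position: [0.5791, -0.3015, 0.0636]
tcp_rot: [[1.0, -0.0, 0.0], [-0.0, -1.0, -0.0], [0.0, 0.0, -1.0]]
force: [0.6, 0.5, -3.9]
opening: 0.614
```

```bash
python3 -m handwheel '[{"hand":-1,"dx":0,"dy":0,"dz":-0.1,"wx":0,"wy":0,"wz":0},{"hand":-1,"dx":0,"dy":0,"dz":0,"wx":0,"wy":0,"wz":0}]';python3 -m handwheel '[{"hand":1,"dx":0,"dy":0,"dz":0,"wx":0,"wy":0,"wz":0},{"hand":1,"dx":0,"dy":0,"dz":0,"wx":0,"wy":0,"wz":0},{"hand":1,"dx":0,"dy":0,"dz":0,"wx":0,"wy":0,"wz":0},{"hand":1,"dx":0,"dy":0,"dz":0,"wx":0,"wy":0,"wz":0},{"hand":1,"dx":0,"dy":0,"dz":0,"wx":0,"wy":0,"wz":0},{"hand":1,"dx":0,"dy":0,"dz":0,"wx":0,"wy":0,"wz":0}]'
```

```text
time_s: 5.65
position: [0.5793, -0.3016, 0.0634]
tcp_rot: [[1.0, -0.0, 0.0], [-0.0, -1.0, -0.0], [0.0, 0.0, -1.0]]
force: [-1.1, 1.4, 1.1]
opening: 0.614
time_s: 6.25
position: [0.5792, -0.3015, 0.0625]
tcp_rot: [[1.0, -0.0, 0.0], [-0.0, -1.0, 0.0], [0.0, -0.0, -1.0]]
force: [0.1, 1.3, 0.7]
opening: 0.983
```

```bash
python3 -m handwheel '[{"hand":1,"dx":0,"dy":0,"dz":3,"wx":0,"wy":0,"wz":0},{"hand":1,"dx":0,"dy":0,"dz":4,"wx":0,"wy":0,"wz":0},{"hand":1,"dx":0,"dy":0,"dz":4,"wx":0,"wy":0,"wz":0},{"hand":1,"dx":-0.6,"dy":3,"dz":0,"wx":0,"wy":0,"wz":0},{"hand":1,"dx":-1,"dy":4.5,"dz":0,"wx":0,"wy":0,"wz":0},{"hand":1,"dx":-1.2,"dy":4.5,"dz":0,"wx":0,"wy":0,"wz":0},{"hand":1,"dx":-1.2,"dy":4.5,"dz":0,"wx":0,"wy":0,"wz":0},{"hand":1,"dx":-1.2,"dy":4.5,"dz":0,"wx":0,"wy":0,"wz":0},{"hand":1,"dx":-1.2,"dy":4.5,"dz":0,"wx":0,"wy":0,"wz":0},{"hand":1,"dx":-1.2,"dy":4.95,"dz":0,"wx":0,"wy":0,"wz":0}]';python3 -m handwheel '[{"hand":1,"dx":0,"dy":0,"dz":-2.5,"wx":0,"wy":0,"wz":0},{"hand":1,"dx":0,"dy":0,"dz":0,"wx":0,"wy":0,"wz":0},{"hand":1,"dx":0,"dy":0,"dz":0,"wx":0,"wy":0,"wz":0}]'
python3 - <<'E'
from h import *
for n in('scene',): cap(n,n+'4.png')
E
```

```text
time_s: 7.25
position: [0.5029, 0.0035, 0.1728]
tcp_rot: [[1.0, -0.001, 0.001], [-0.001, -1.0, -0.0], [0.001, 0.0, -1.0]]
force: [0.3, 0.7, 0.6]
opening: 1.003
time_s: 7.55
position: [0.5037, 0.0019, 0.1476]
tcp_rot: [[1.0, -0.0, -0.0], [-0.0, -1.0, -0.0], [-0.0, 0.0, -1.0]]
force: [0.5, -0.3, -1.4]
opening: 1.002
```

View pics/scene4.png

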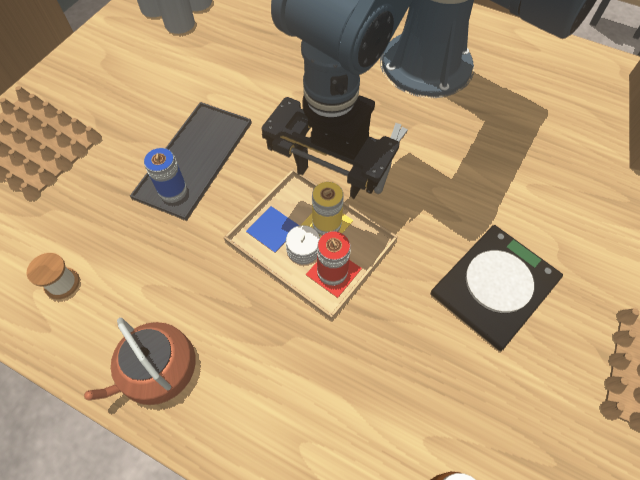

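The picture shows blue standing upright on the sheet at (163,175), and the fingers straddling yellow at (328,200).

```bash
python3 -m handwheel '[{"hand":1,"dx":0,"dy":0.1,"dz":-2.5,"wx":0,"wy":0,"wz":0},{"hand":1,"dx":0,"dy":0,"dz":-2.5,"wx":0,"wy":0,"wz":0},{"hand":1,"dx":0,"dy":0,"dz":-2,"wx":0,"wy":0,"wz":0},{"hand":1,"dx":0,"dy":0,"dz":-1,"wx":0,"wy":0,"wz":0},{"hand":1,"dx":0,"dy":0,"dz":0,"wx":0,"wy":0,"wz":0},{"hand":-1,"dx":0,"dy":0,"dz":0,"wx":0,"wy":0,"wz":0},{"hand":-1,"dx":0,"dy":0,"dz":0,"wx":0,"wy":0,"wz":0},{"hand":-1,"dx":0,"dy":0,"dz":0,"wx":0,"wy":0,"wz":0},{"hand":-1,"dx":0,"dy":0,"dz":0,"wx":0,"wy":0,"wz":0},{"hand":-1,"dx":0,"dy":0,"dz":0,"wx":0,"wy":0,"wz":0}]'; python3 -m handwheel '[{"hand":-1,"dx":0,"dy":0,"dz":0,"wx":0,"wy":0,"wz":0},{"hand":-1,"dx":0,"dy":0,"dz":0,"wx":0,"wy":0,"wz":0},{"hand":-1,"dx":0,"dy":0,"dz":0,"wx":0,"wy":0,"wz":0}]'; python3 -m handwheel '[{"hand":-1,"dx":0,"dy":0,"dz":0,"wx":0,"wy":0,"wz":0},{"hand":-1,"dx":0,"dy":0,"dz":1,"wx":0,"wy":0,"wz":0},{"hand":-1,"dx":0,"dy":0,"dz":2,"wx":0,"wy":0,"wz":0},{"hand":-1,"dx":0,"dy":0,"dz":2,"wx":0,"wy":0,"wz":0}]'
```

```text
time_s: 8.6
position: [0.504, 0.0026, 0.0682]
tcp_rot: [[1.0, 0.001, 0.002], [0.001, -1.0, -0.001], [0.002, 0.001, -1.0]]
force: [-0.3, -4.9, 3.1]
opening: 0.631
time_s: 8.9
position: [0.5041, 0.0027, 0.068]
tcp_rot: [[1.0, 0.0, 0.002], [0.0, -1.0, -0.001], [0.002, 0.001, -1.0]]
force: [0.6, -3.1, 4.6]
opening: 0.619
time_s: 9.3
position: [0.5015, 0.0041, 0.1172]
tcp_rot: [[1.0, -0.001, -0.005], [-0.001, -1.0, 0.002], [-0.005, -0.002, -1.0]]
force: [0.3, 0.1, -3.5]
opening: 0.617
```

```bash
python3 -m handwheel '[{"hand":-1,"dx":-0.5,"dy":-1.75,"dz":1,"wx":0,"wy":0,"wz":0},{"hand":-1,"dx":-1,"dy":-3,"dz":1,"wx":0,"wy":0,"wz":0},{"hand":-1,"dx":-1,"dy":-3.5,"dz":0,"wx":0,"wy":0,"wz":0},{"hand":-1,"dx":-1,"dy":-3.5,"dz":0,"wx":0,"wy":0,"wz":0},{"hand":-1,"dx":-1,"dy":-3.5,"dz":0,"wx":0,"wy":0,"wz":0},{"hand":-1,"dx":-1,"dy":-3.5,"dz":0,"wx":0,"wy":0,"wz":0},{"hand":-1,"dx":-1,"dy":-3.5,"dz":0,"wx":0,"wy":0,"wz":0},{"hand":-1,"dx":-1,"dy":-3.5,"dz":0,"wx":0,"wy":0,"wz":0},{"hand":-1,"dx":-1,"dy":-3.5,"dz":0,"wx":0,"wy":0,"wz":0},{"hand":-1,"dx":-1,"dy":-2.5,"dz":0,"wx":0,"wy":0,"wz":0}]';python3 -m handwheel '[{"hand":-1,"dx":0,"dy":0,"dz":0,"wx":0,"wy":0,"wz":0},{"hand":-1,"dx":0,"dy":0,"dz":-2,"wx":0,"wy":0,"wz":0},{"hand":-1,"dx":0,"dy":0,"dz":-2.5,"wx":0,"wy":0,"wz":0},{"hand":-1,"dx":0,"dy":0,"dz":-1.5,"wx":0,"wy":0,"wz":0},{"hand":-1,"dx":0,"dy":0,"dz":-0.7,"wx":0,"wy":0,"wz":0},{"hand":-1,"dx":0,"dy":0,"dz":0,"wx":0,"wy":0,"wz":0},{"hand":-1,"dx":0,"dy":0,"dz":0,"wx":0,"wy":0,"wz":0}]'
```

```text
time_s: 10.3
position: [0.4076, -0.3155, 0.1371]
tcp_rot: [[1.0, -0.002, -0.0], [-0.002, -1.0, 0.001], [-0.0, -0.001, -1.0]]
force: [0.3, 0.2, -3.1]
opening: 0.616
time_s: 11.0
position: [0.4087, -0.314, 0.0709]
tcp_rot: [[1.0, 0.0, 0.0], [0.0, -1.0, 0.0], [0.0, -0.0, -1.0]]
force: [-0.1, -0.2, -2.9]
opening: 0.615
```

```bash
python3 -m handwheel '[{"hand":-1,"dx":0,"dy":0,"dz":-0.3,"wx":0,"wy":0,"wz":0},{"hand":-1,"dx":0,"dy":0,"dz":-0.2,"wx":0,"wy":0,"wz":0},{"hand":-1,"dx":0,"dy":0,"dz":0,"wx":0,"wy":0,"wz":0}]';python3 -m handwheel '[{"hand":-1,"dx":0,"dy":0,"dz":-0.1,"wx":0,"wy":0,"wz":0},{"hand":-1,"dx":0,"dy":0,"dz":0,"wx":0,"wy":0,"wz":0}]';python3 -m handwheel '[{"hand":-1,"dx":0,"dy":0,"dz":-0.1,"wx":0,"wy":0,"wz":0},{"hand":-1,"dx":0,"dy":0,"dz":0,"wx":0,"wy":0,"wz":0}]'
```

```text
time_s: 11.3
position: [0.4084, -0.3144, 0.0657]
tcp_rot: [[1.0, -0.0, 0.0], [-0.0, -1.0, -0.0], [0.0, 0.0, -1.0]]
force: [-0.4, 0.0, -4.0]
opening: 0.622
time_s: 11.5
position: [0.4084, -0.3144, 0.0646]
tcp_rot: [[1.0, -0.0, 0.0], [-0.0, -1.0, -0.0], [0.0, 0.0, -1.0]]
force: [0.1, -0.1, -3.9]
opening: 0.617
time_s: 11.7
position: [0.4085, -0.3146, 0.064]
tcp_rot: [[1.0, -0.0, 0.0], [-0.0, -1.0, -0.0], [0.0, 0.0, -1.0]]
force: [-1.3, -0.4, 0.1]
opening: 0.616
```

```bash
python3 -m handwheel '[{"hand":1,"dx":0,"dy":0,"dz":0,"wx":0,"wy":0,"wz":0},{"hand":1,"dx":0,"dy":0,"dz":0,"wx":0,"wy":0,"wz":0},{"hand":1,"dx":0,"dy":0,"dz":0,"wx":0,"wy":0,"wz":0},{"hand":1,"dx":0,"dy":0,"dz":0,"wx":0,"wy":0,"wz":0},{"hand":1,"dx":0,"dy":0,"dz":0,"wx":0,"wy":0,"wz":0},{"hand":1,"dx":0,"dy":0,"dz":3,"wx":0,"wy":0,"wz":0},{"hand":1,"dx":0,"dy":0,"dz":4,"wx":0,"wy":0,"wz":0},{"hand":1,"dx":0,"dy":0,"dz":4,"wx":0,"wy":0,"wz":0},{"hand":1,"dx":0.85,"dy":2.2,"dz":0,"wx":0,"wy":0,"wz":0},{"hand":1,"dx":2,"dy":4,"dz":0,"wx":0,"wy":0,"wz":0}]';python3 -m handwheel '[{"hand":1,"dx":2,"dy":4,"dz":0,"wx":0,"wy":0,"wz":0},{"hand":1,"dx":2,"dy":4,"dz":0,"wx":0,"wy":0,"wz":0},{"hand":1,"dx":2,"dy":4,"dz":0,"wx":0,"wy":0,"wz":0},{"hand":1,"dx":2,"dy":4,"dz":0,"wx":0,"wy":0,"wz":0},{"hand":1,"dx":2,"dy":4,"dz":0,"wx":0,"wy":0,"wz":0},{"hand":1,"dx":2,"dy":4,"dz":0,"wx":0,"wy":0,"wz":0},{"hand":1,"dx":2,"dy":4,"dz":0,"wx":0,"wy":0,"wz":0},{"hand":1,"dx":1,"dy":3,"dz":0,"wx":0,"wy":0,"wz":0},{"hand":1,"dx":0,"dy":0,"dz":-2.5,"wx":0,"wy":0,"wz":0},{"hand":1,"dx":0,"dy":0,"dz":0,"wx":0,"wy":0,"wz":0}]'
python3 - <<'E'
from h import *
for n in('scene',): cap(n,n+'5.png')
E
```

```text
time_s: 12.7
position: [0.4378, -0.2548, 0.1754]
tcp_rot: [[1.0, -0.005, 0.004], [-0.005, -1.0, -0.004], [0.004, 0.004, -1.0]]
force: [0.7, 0.5, 0.4]
opening: 0.999
time_s: 13.7
position: [0.5845, 0.0591, 0.1459]
tcp_rot: [[1.0, 0.002, -0.007], [0.002, -1.0, 0.0], [-0.007, -0.0, -1.0]]
force: [-0.4, -0.1, -0.1]
opening: 1.001
```

View pics/scene5.png

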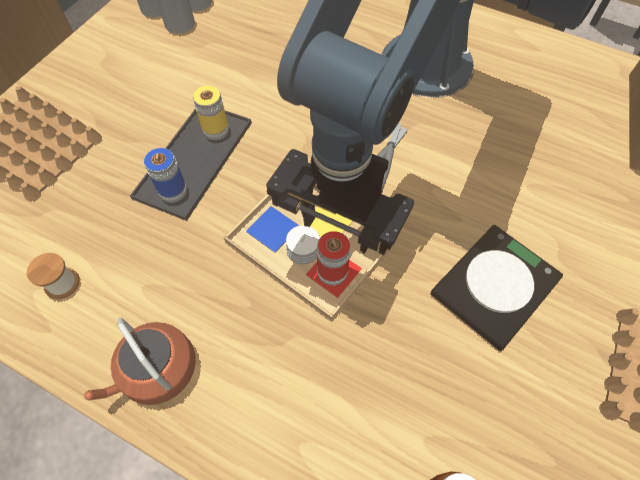

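The picture shows yellow at (210,115) and blue at (163,175), both standing on the sheet, and the gripper straddling red.

```bash
python3 -m handwheel '[{"hand":1,"dx":0,"dy":0,"dz":-2.5,"wx":0,"wy":0,"wz":0},{"hand":1,"dx":0,"dy":0,"dz":-2.5,"wx":0,"wy":0,"wz":0},{"hand":1,"dx":0,"dy":0,"dz":-2,"wx":0,"wy":0,"wz":0},{"hand":1,"dx":0,"dy":0,"dz":-1,"wx":0,"wy":0,"wz":0},{"hand":1,"dx":0,"dy":0,"dz":0,"wx":0,"wy":0,"wz":0},{"hand":-1,"dx":0,"dy":0,"dz":0,"wx":0,"wy":0,"wz":0},{"hand":-1,"dx":0,"dy":0,"dz":0,"wx":0,"wy":0,"wz":0},{"hand":-1,"dx":0,"dy":0,"dz":0,"wx":0,"wy":0,"wz":0},{"hand":-1,"dx":0,"dy":0,"dz":0,"wx":0,"wy":0,"wz":0},{"hand":-1,"dx":0,"dy":0,"dz":0,"wx":0,"wy":0,"wz":0}]'; python3 -m handwheel '[{"hand":-1,"dx":0,"dy":0,"dz":0,"wx":0,"wy":0,"wz":0},{"hand":-1,"dx":0,"dy":0,"dz":0,"wx":0,"wy":0,"wz":0},{"hand":-1,"dx":0,"dy":0,"dz":0,"wx":0,"wy":0,"wz":0},{"hand":-1,"dx":0,"dy":0,"dz":0,"wx":0,"wy":0,"wz":0}]'; python3 -m handwheel '[{"hand":-1,"dx":0,"dy":0,"dz":1,"wx":0,"wy":0,"wz":0},{"hand":-1,"dx":0,"dy":0,"dz":2,"wx":0,"wy":0,"wz":0},{"hand":-1,"dx":0,"dy":0,"dz":2,"wx":0,"wy":0,"wz":0},{"hand":-1,"dx":0,"dy":0,"dz":2,"wx":0,"wy":0,"wz":0}]'
```

```text
time_s: 14.75
position: [0.5873, 0.0573, 0.0692]
tcp_rot: [[1.0, 0.001, 0.001], [0.001, -1.0, -0.001], [0.001, 0.001, -1.0]]
force: [-0.5, -3.4, 2.0]
opening: 0.629
time_s: 15.15
position: [0.5873, 0.0573, 0.069]
tcp_rot: [[1.0, -0.0, 0.001], [-0.0, -1.0, -0.0], [0.001, 0.0, -1.0]]
force: [-0.5, -2.6, 4.5]
opening: 0.616
time_s: 15.55
position: [0.5856, 0.0583, 0.1385]
tcp_rot: [[1.0, -0.0, -0.003], [-0.0, -1.0, 0.001], [-0.003, -0.001, -1.0]]
force: [0.4, 0.3, -2.0]
opening: 0.619
```

```bash
python3 -m handwheel '[{"hand":-1,"dx":-0.4,"dy":-1.5,"dz":2,"wx":0,"wy":0,"wz":0},{"hand":-1,"dx":-1,"dy":-3,"dz":2,"wx":0,"wy":0,"wz":0},{"hand":-1,"dx":-1,"dy":-4,"dz":1,"wx":0,"wy":0,"wz":0},{"hand":-1,"dx":-1,"dy":-4,"dz":0,"wx":0,"wy":0,"wz":0},{"hand":-1,"dx":-1,"dy":-4,"dz":0,"wx":0,"wy":0,"wz":0},{"hand":-1,"dx":-1,"dy":-4,"dz":0,"wx":0,"wy":0,"wz":0},{"hand":-1,"dx":-1,"dy":-4,"dz":0,"wx":0,"wy":0,"wz":0},{"hand":-1,"dx":-1,"dy":-4,"dz":0,"wx":0,"wy":0,"wz":0},{"hand":-1,"dx":-1,"dy":-4,"dz":0,"wx":0,"wy":0,"wz":0},{"hand":-1,"dx":-0.7,"dy":-2.5,"dz":0,"wx":0,"wy":0,"wz":0}]';python3 -m handwheel '[{"hand":-1,"dx":-0.3,"dy":-1.5,"dz":0,"wx":0,"wy":0,"wz":0},{"hand":-1,"dx":0,"dy":0,"dz":0,"wx":0,"wy":0,"wz":0},{"hand":-1,"dx":0,"dy":0,"dz":0,"wx":0,"wy":0,"wz":0}]'
```

```text
time_s: 16.55
position: [0.4948, -0.2944, 0.1881]
tcp_rot: [[1.0, -0.002, -0.001], [-0.002, -1.0, 0.001], [-0.001, -0.001, -1.0]]
force: [-0.4, 0.3, -3.0]
opening: 0.614
time_s: 16.85
position: [0.4927, -0.3058, 0.1881]
tcp_rot: [[1.0, -0.0, -0.001], [-0.0, -1.0, 0.002], [-0.001, -0.002, -1.0]]
force: [0.2, 1.0, -2.9]
opening: 0.612
```

Down 11.5 cm to 0.073, then in fine steps.

```bash
python3 -m handwheel '[{"hand":-1,"dx":0,"dy":-0.1,"dz":-2,"wx":0,"wy":0,"wz":0},{"hand":-1,"dx":0,"dy":0,"dz":-3,"wx":0,"wy":0,"wz":0},{"hand":-1,"dx":0,"dy":0,"dz":-3,"wx":0,"wy":0,"wz":0},{"hand":-1,"dx":0,"dy":0,"dz":-2.5,"wx":0,"wy":0,"wz":0},{"hand":-1,"dx":0,"dy":0,"dz":-1.1,"wx":0,"wy":0,"wz":0},{"hand":-1,"dx":0,"dy":0,"dz":-0.4,"wx":0,"wy":0,"wz":0},{"hand":-1,"dx":0,"dy":0,"dz":-0.2,"wx":0,"wy":0,"wz":0},{"hand":-1,"dx":0,"dy":0,"dz":0,"wx":0,"wy":0,"wz":0}]';python3 -m handwheel '[{"hand":-1,"dx":0,"dy":0,"dz":-0.1,"wx":0,"wy":0,"wz":0},{"hand":-1,"dx":0,"dy":0,"dz":0,"wx":0,"wy":0,"wz":0}]';python3 -m handwheel '[{"hand":-1,"dx":0,"dy":0,"dz":-0.1,"wx":0,"wy":0,"wz":0},{"hand":-1,"dx":0,"dy":0,"dz":0,"wx":0,"wy":0,"wz":0}]'
```

```text
time_s: 17.65
position: [0.4937, -0.3085, 0.0675]
tcp_rot: [[1.0, 0.0, 0.001], [0.0, -1.0, -0.001], [0.001, 0.001, -1.0]]
force: [-0.4, 0.2, -2.7]
opening: 0.616
time_s: 17.85
position: [0.4933, -0.3088, 0.0664]
tcp_rot: [[1.0, -0.0, 0.001], [-0.0, -1.0, -0.001], [0.001, 0.001, -1.0]]
force: [0.1, 0.1, -2.6]
opening: 0.613
time_s: 18.05
position: [0.4932, -0.3088, 0.0651]
tcp_rot: [[1.0, -0.0, 0.001], [-0.0, -1.0, -0.001], [0.001, 0.001, -1.0]]
force: [-0.5, 0.2, -0.2]
opening: 0.614
```

```bash
python3 -m handwheel '[{"hand":1,"dx":0,"dy":0,"dz":0,"wx":0,"wy":0,"wz":0},{"hand":1,"dx":0,"dy":0,"dz":0,"wx":0,"wy":0,"wz":0},{"hand":1,"dx":0,"dy":0,"dz":0,"wx":0,"wy":0,"wz":0},{"hand":1,"dx":0,"dy":0,"dz":0,"wx":0,"wy":0,"wz":0},{"hand":1,"dx":0,"dy":0,"dz":0,"wx":0,"wy":0,"wz":0},{"hand":1,"dx":0,"dy":0,"dz":3,"wx":0,"wy":0,"wz":0},{"hand":1,"dx":0,"dy":0,"dz":4,"wx":0,"wy":0,"wz":0},{"hand":1,"dx":0,"dy":0,"dz":4,"wx":0,"wy":0,"wz":0},{"hand":1,"dx":0,"dy":0,"dz":2,"wx":0,"wy":0,"wz":0},{"hand":1,"dx":0,"dy":0,"dz":0,"wx":0,"wy":0,"wz":0}]'
cat > look.py <<'E'
from meas import *
import sys
tag=sys.argv[1]
for n in('scene','top'):
    p,d=cap(n,n+tag+'.png');P=cloud(n,d);P[d==0]=9
    reg=(np.abs(P[...,0]-.55)<.2)&(np.abs(P[...,1])<.4)
    hs=cv2.cvtColor(p,cv2.COLOR_RGB2HSV)
    for c in('red','blue','yellow'):
        m=colmask(p,c)&reg
        pm=m&(P[...,2]<.025)&(abs(P[...,1])<.15);
        if pm.sum()>80:
            v,u=np.nonzero(pm);q=ray(n,np.c_[u,v],.008);r=rect(q[:,:2]*1000);print(n,'pad',c,pm.sum(),np.round(r[0],1),np.round(r[1],1),round(r[2],1))
        t=((P[...,2]>.085)&(P[...,2]<.112)&reg).astype(np.uint8)
        k,l,st,ce=cv2.connectedComponentsWithStats(t)
        for i in range(1,k):
            if st[i,4]>200 and (m&(l==i)).sum()>.1*st[i,4]:
                q=P[l==i];o,rr=cv2.minEnclosingCircle((q[:,:2]*1000).astype(np.float32));print(n,'tin',c,st[i,4],np.round(o,1),round(rr,1),round(float(np.median(q[:,2])),4))
    wh=((hs[...,1]<60)&(hs[...,2]>140)&reg&(P[...,2]>0.02)&(P[...,2]<.09)).astype(np.uint8)
    k,l,st,ce=cv2.connectedComponentsWithStats(wh)
    for i in range(1,k):
        if st[i,4]>250:
            q=P[l==i];z=np.median(q[:,2]);v,u=np.nonzero(l==i)
            o,rr=cv2.minEnclosingCircle((q[:,:2]*1000).astype(np.float32));print(n,'white',ce[i].round(),st[i,4],round(float(z),4),np.round(o,1),round(rr,1),'ray',ray(n,[ce[i]],z).round(4))
print(bot.read_state()['position'])
E
python3 look.py 6
```

```text
time_s: 19.05
position: [0.4948, -0.3099, 0.1983]
tcp_rot: [[1.0, -0.0, 0.006], [-0.0, -1.0, -0.006], [0.006, 0.006, -1.0]]
force: [0.0, 0.8, 0.2]
opening: 1.0
scene pad red 1436 [585.1  59.2] [71.4 71.9] 80.3
scene tin red 677 [ 494.8 -307.8] 28.5 0.1031
scene pad blue 463 [558.4 -89.5] [51.8 68.7] 79.7
scene tin blue 757 [ 578.1 -299. ] 28.4 0.1033
scene white [302. 240.] 813 0.0412 [571.9 -10.7] 31.5 ray [[ 0.5722 -0.0106  0.0412]]
scene white [500. 281.] 3168 0.0297 [470.  324.9] 61.0 ray [[0.4746 0.3256 0.0297]]
top pad red 964 [582.7  55.7] [71.6 70.5] 80.0
top pad blue 880 [557.6 -85.8] [68.1 67.3] 80.0
top tin blue 554 [ 574.8 -302.8] 27.6 0.1052
top pad yellow 907 [499.5  -2.6] [69.1 69.4] 80.0
top white [339. 244.] 611 0.0421 [567.5 -14.6] 31.6 ray [[ 0.5674 -0.0143  0.0421]]
top white [189. 287.] 2087 0.0305 [471.  322.2] 59.3 ray [[0.4701 0.321  0.0305]]
[ 0.4926352  -0.30811803  0.19447616]
```

View pics/scene6.png

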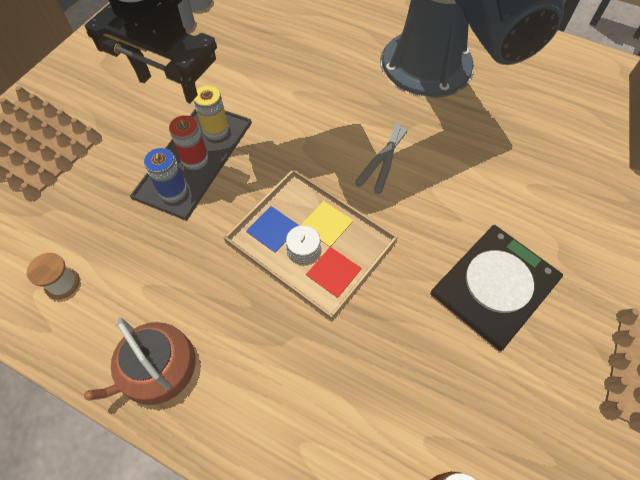

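All three tins stand on the sheet: yellow (210,115), red (188,140), blue (163,175). The low tin is still in place at (302,242) and the pads are exposed. Next is the low tin.

```bash
python3 -m handwheel '[{"hand":1,"dx":0.75,"dy":2.65,"dz":0,"wx":0,"wy":0,"wz":0},{"hand":1,"dx":1,"dy":4,"dz":0,"wx":0,"wy":0,"wz":0},{"hand":1,"dx":1,"dy":4,"dz":0,"wx":0,"wy":0,"wz":0},{"hand":1,"dx":1,"dy":4,"dz":0,"wx":0,"wy":0,"wz":0},{"hand":1,"dx":1,"dy":4,"dz":0,"wx":0,"wy":0,"wz":0},{"hand":1,"dx":1,"dy":4,"dz":0,"wx":0,"wy":0,"wz":0},{"hand":1,"dx":1,"dy":4,"dz":0,"wx":0,"wy":0,"wz":0},{"hand":1,"dx":1,"dy":3,"dz":0,"wx":0,"wy":0,"wz":0},{"hand":1,"dx":0,"dy":0,"dz":-4,"wx":0,"wy":0,"wz":0},{"hand":1,"dx":0,"dy":0,"dz":-4,"wx":0,"wy":0,"wz":0}]';python3 -m handwheel '[{"hand":1,"dx":0,"dy":0,"dz":-3,"wx":0,"wy":0,"wz":0},{"hand":1,"dx":0,"dy":0,"dz":0,"wx":0,"wy":0,"wz":0},{"hand":1,"dx":0,"dy":0,"dz":0,"wx":0,"wy":0,"wz":0}]'
python3 - <<'E'
from h import *
p,d=cap('scene');cv2.imwrite('pics/c7.png',cv2.resize(p[120:340,200:440,::-1],None,fx=2.5,fy=2.5))
E
```

```text
time_s: 20.15
position: [0.5704, -0.0103, 0.1129]
tcp_rot: [[1.0, 0.003, 0.0], [0.003, -1.0, -0.0], [0.0, 0.0, -1.0]]
force: [0.2, 0.6, -0.4]
opening: 1.001
time_s: 20.45
position: [0.5693, -0.0117, 0.0832]
tcp_rot: [[1.0, -0.0, -0.004], [-0.0, -1.0, 0.001], [-0.004, -0.001, -1.0]]
force: [0.3, 0.8, 0.1]
opening: 1.001
```

View pics/c7.png

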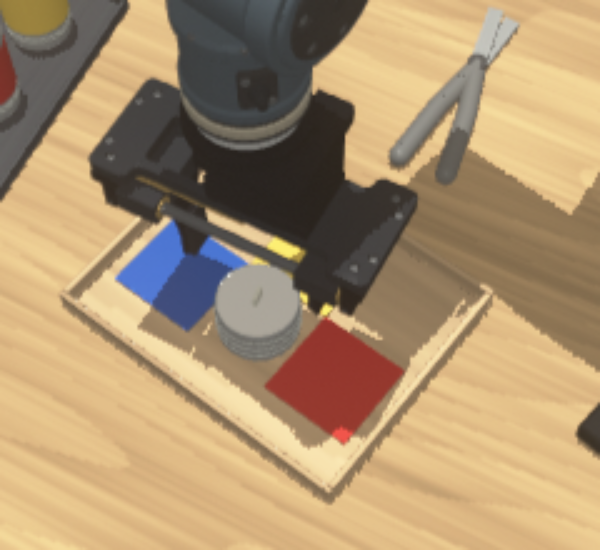

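The crop shows the low tin centred between the open fingers. I'll descend and close.

```bash
python3 -m handwheel '[{"hand":1,"dx":0,"dy":0,"dz":-2.5,"wx":0,"wy":0,"wz":0},{"hand":1,"dx":0,"dy":0,"dz":-2,"wx":0,"wy":0,"wz":0},{"hand":1,"dx":0,"dy":0,"dz":-1.5,"wx":0,"wy":0,"wz":0},{"hand":1,"dx":0,"dy":0,"dz":-0.9,"wx":0,"wy":0,"wz":0},{"hand":1,"dx":0,"dy":0,"dz":0,"wx":0,"wy":0,"wz":0},{"hand":1,"dx":0,"dy":0,"dz":0,"wx":0,"wy":0,"wz":0},{"hand":-1,"dx":0,"dy":0,"dz":0,"wx":0,"wy":0,"wz":0},{"hand":-1,"dx":0,"dy":0,"dz":0,"wx":0,"wy":0,"wz":0},{"hand":-1,"dx":0,"dy":0,"dz":0,"wx":0,"wy":0,"wz":0},{"hand":-1,"dx":0,"dy":0,"dz":0,"wx":0,"wy":0,"wz":0}]'; python3 -m handwheel '[{"hand":-1,"dx":0,"dy":0,"dz":0,"wx":0,"wy":0,"wz":0},{"hand":-1,"dx":0,"dy":0,"dz":0,"wx":0,"wy":0,"wz":0},{"hand":-1,"dx":0,"dy":0,"dz":0,"wx":0,"wy":0,"wz":0},{"hand":-1,"dx":0,"dy":0,"dz":0,"wx":0,"wy":0,"wz":0}]'
```

```text
time_s: 21.5
position: [0.5706, -0.012, 0.0159]
tcp_rot: [[1.0, 0.0, 0.001], [0.0, -1.0, -0.0], [0.001, 0.0, -1.0]]
force: [-0.3, -1.5, 1.0]
opening: 0.721
time_s: 21.9
position: [0.5706, -0.0121, 0.0159]
tcp_rot: [[1.0, -0.0, 0.001], [-0.0, -1.0, -0.0], [0.001, 0.0, -1.0]]
force: [-1.0, -1.1, 3.6]
opening: 0.705
```

```bash
python3 -m handwheel '[{"hand":-1,"dx":0,"dy":0,"dz":1,"wx":0,"wy":0,"wz":0},{"hand":-1,"dx":0,"dy":0,"dz":2,"wx":0,"wy":0,"wz":0},{"hand":-1,"dx":0,"dy":0,"dz":3,"wx":0,"wy":0,"wz":0},{"hand":-1,"dx":-0.5,"dy":1.5,"dz":3,"wx":0,"wy":0,"wz":0},{"hand":-1,"dx":-1,"dy":3,"dz":1,"wx":0,"wy":0,"wz":0},{"hand":-1,"dx":-1,"dy":4,"dz":0,"wx":0,"wy":0,"wz":0},{"hand":-1,"dx":-1,"dy":4,"dz":0,"wx":0,"wy":0,"wz":0},{"hand":-1,"dx":-1,"dy":4,"dz":0,"wx":0,"wy":0,"wz":0},{"hand":-1,"dx":-1,"dy":4,"dz":0,"wx":0,"wy":0,"wz":0},{"hand":-1,"dx":-1,"dy":4,"dz":0,"wx":0,"wy":0,"wz":0}]';python3 -m handwheel '[{"hand":-1,"dx":-1.5,"dy":4,"dz":0,"wx":0,"wy":0,"wz":0},{"hand":-1,"dx":-1,"dy":3,"dz":0,"wx":0,"wy":0,"wz":0},{"hand":-1,"dx":-0.75,"dy":2.15,"dz":0,"wx":0,"wy":0,"wz":0},{"hand":-1,"dx":0,"dy":0,"dz":-1.5,"wx":0,"wy":0,"wz":0},{"hand":-1,"dx":0,"dy":0,"dz":-2.5,"wx":0,"wy":0,"wz":0},{"hand":-1,"dx":0,"dy":0,"dz":-1.5,"wx":0,"wy":0,"wz":0},{"hand":-1,"dx":0,"dy":0,"dz":-1,"wx":0,"wy":0,"wz":0},{"hand":-1,"dx":0,"dy":0,"dz":-0.4,"wx":0,"wy":0,"wz":0},{"hand":-1,"dx":0,"dy":0,"dz":0,"wx":0,"wy":0,"wz":0},{"hand":-1,"dx":0,"dy":0,"dz":0,"wx":0,"wy":0,"wz":0}]'
python3 - <<'E'
from h import *
p,d=cap('scene');cv2.imwrite('pics/c8.png',cv2.resize(p[150:390,360:640,::-1],None,fx=2.5,fy=2.5))
E
```

```text
time_s: 22.9
position: [0.5042, 0.2348, 0.1156]
tcp_rot: [[1.0, -0.001, -0.001], [-0.001, -1.0, 0.0], [-0.001, -0.0, -1.0]]
force: [-0.1, -0.2, -1.9]
opening: 0.705
time_s: 23.9
position: [0.4734, 0.3248, 0.0471]
tcp_rot: [[1.0, -0.0, 0.001], [-0.0, -1.0, 0.001], [0.001, -0.001, -1.0]]
force: [-0.1, -1.6, -0.9]
opening: 0.707
```

View pics/c8.png

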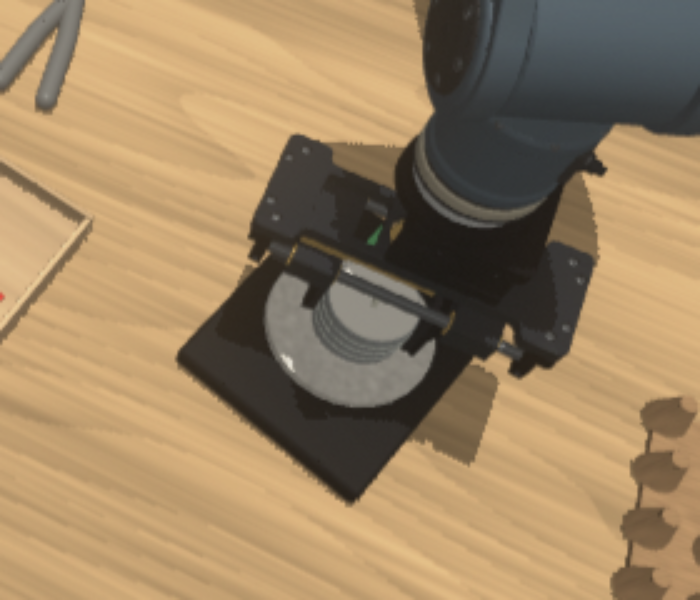

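The low tin hangs upright over the platform. In the crop its bottom is near (365,345), around the middle. I'll lower to contact.

```bash
python3 -m handwheel '[{"hand":-1,"dx":0,"dy":0,"dz":-0.3,"wx":0,"wy":0,"wz":0},{"hand":-1,"dx":0,"dy":0,"dz":-0.1,"wx":0,"wy":0,"wz":0},{"hand":-1,"dx":0,"dy":0,"dz":0,"wx":0,"wy":0,"wz":0}]';python3 -m handwheel '[{"hand":-1,"dx":0,"dy":0,"dz":-0.1,"wx":0,"wy":0,"wz":0},{"hand":-1,"dx":0,"dy":0,"dz":0,"wx":0,"wy":0,"wz":0}]';python3 -m handwheel '[{"hand":-1,"dx":0,"dy":0,"dz":-0.1,"wx":0,"wy":0,"wz":0},{"hand":-1,"dx":0,"dy":0,"dz":0,"wx":0,"wy":0,"wz":0}]'
```

```text
time_s: 24.25
position: [0.4728, 0.3246, 0.0426]
tcp_rot: [[1.0, -0.0, -0.0], [-0.0, -1.0, 0.0], [-0.0, -0.0, -1.0]]
force: [-0.4, -0.1, -1.0]
opening: 0.707
time_s: 24.45
position: [0.4728, 0.3246, 0.0415]
tcp_rot: [[1.0, -0.0, -0.0], [-0.0, -1.0, -0.0], [-0.0, 0.0, -1.0]]
force: [0.4, 0.8, -1.4]
opening: 0.708
time_s: 24.65
position: [0.473, 0.3247, 0.0409]
tcp_rot: [[1.0, -0.0, 0.0], [-0.0, -1.0, 0.0], [0.0, -0.0, -1.0]]
force: [-0.5, -0.0, 1.6]
opening: 0.706
```

```bash
python3 -m handwheel '[{"hand":1,"dx":0,"dy":0,"dz":0,"wx":0,"wy":0,"wz":0},{"hand":1,"dx":0,"dy":0,"dz":0,"wx":0,"wy":0,"wz":0},{"hand":1,"dx":0,"dy":0,"dz":0,"wx":0,"wy":0,"wz":0},{"hand":1,"dx":0,"dy":0,"dz":0,"wx":0,"wy":0,"wz":0},{"hand":1,"dx":0,"dy":0,"dz":0,"wx":0,"wy":0,"wz":0},{"hand":1,"dx":0,"dy":0,"dz":2,"wx":0,"wy":0,"wz":0},{"hand":1,"dx":0,"dy":0,"dz":4,"wx":0,"wy":0,"wz":0},{"hand":1,"dx":0,"dy":0,"dz":4,"wx":0,"wy":0,"wz":0},{"hand":1,"dx":0,"dy":-3,"dz":4,"wx":0,"wy":0,"wz":0},{"hand":1,"dx":0,"dy":-4.3,"dz":1,"wx":0,"wy":0,"wz":0}]';python3 -m handwheel '[{"hand":1,"dx":0,"dy":-4,"dz":0,"wx":0,"wy":0,"wz":0},{"hand":1,"dx":0,"dy":-4,"dz":0,"wx":0,"wy":0,"wz":0},{"hand":1,"dx":0,"dy":-4,"dz":0,"wx":0,"wy":0,"wz":0},{"hand":1,"dx":0,"dy":-4,"dz":0,"wx":0,"wy":0,"wz":0},{"hand":1,"dx":0,"dy":-4,"dz":0,"wx":0,"wy":0,"wz":0},{"hand":1,"dx":1,"dy":-4,"dz":0,"wx":0,"wy":0,"wz":0},{"hand":1,"dx":1,"dy":-4,"dz":0,"wx":0,"wy":0,"wz":0},{"hand":1,"dx":0,"dy":0,"dz":0,"wx":0,"wy":0,"wz":0},{"hand":1,"dx":0,"dy":0,"dz":0,"wx":0,"wy":0,"wz":0}]'
python3 look.py 9
```

```text
time_s: 25.65
position: [0.476, 0.2533, 0.1951]
tcp_rot: [[1.0, 0.003, 0.01], [0.003, -1.0, 0.003], [0.01, -0.003, -1.0]]
force: [1.0, -0.3, -1.0]
opening: 1.001
time_s: 26.55
position: [0.4928, -0.0291, 0.1904]
tcp_rot: [[1.0, -0.003, -0.0], [-0.003, -1.0, 0.001], [-0.0, -0.001, -1.0]]
force: [1.0, -0.1, 0.3]
opening: 1.002
scene pad red 1436 [585.1  59.2] [71.4 71.9] 80.3
scene tin red 678 [ 494.5 -306.9] 28.1 0.1031
scene pad blue 438 [559.7 -81.9] [67.3 67.7] 79.7
scene tin blue 755 [ 579.1 -298.7] 28.3 0.1034
scene white [500. 280.] 2797 0.0306 [469.5 324.6] 61.2 ray [[0.4734 0.3255 0.0306]]
top pad red 804 [582.6  55.7] [71.6 70.7] 79.9
top tin red 559 [ 489.8 -310.6] 27.7 0.105
top pad blue 535 [569.6 -87.8] [68.1 43. ] 79.7
top tin blue 555 [ 574.7 -302.6] 27.4 0.105
top tin yellow 562 [ 405.6 -316.5] 27.7 0.1051
top white [188. 287.] 1996 0.0321 [470.1 322.8] 59.2 ray [[0.4701 0.3216 0.0321]]
[ 0.49207999 -0.0274929   0.19034348]
```

View pics/scene9.png

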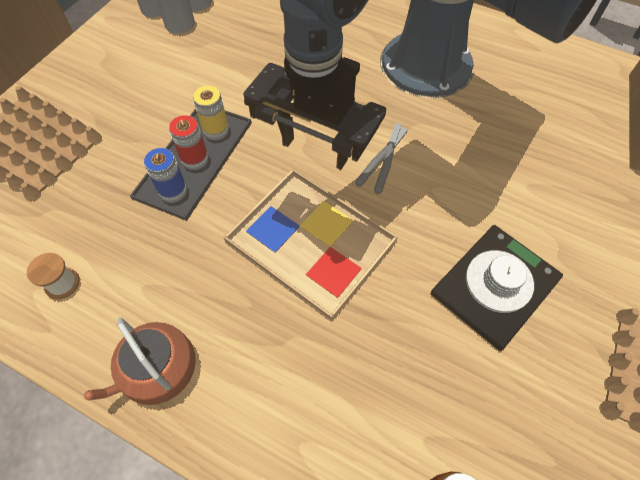

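View pics/top9.png

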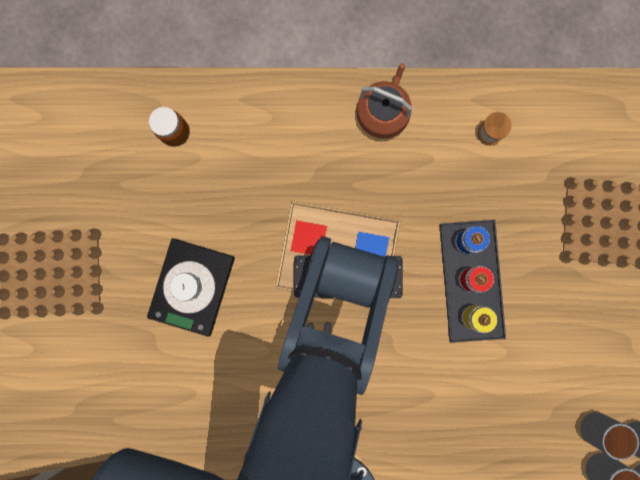

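The low tin stands on the scale: (508,275) in the scene view, (184,287) in the top view. I'll check how far it is from the platform centre.

Run:
```python
from h import *
for n in('top','scene'):
    f=np.load('/tmp/%s.npz'%n);d=f['d'];P=cloud(n,d);P[d==0]=9
    r=(abs(P[...,0]-.472)<.12)&(abs(P[...,1]-.323)<.12)
    a=r&(P[...,2]>.058)&(P[...,2]<.07)
    h=cv2.cvtColor(f['p'],cv2.COLOR_RGB2HSV);b=r&(h[...,1]<60)&(h[...,2]>120)&(P[...,2]<.04)&(P[...,2]>.02)
    for m in(a,b):
        q=P[m];print(n,m.sum(),np.round((q.min(0)+q.max(0))/2,4),cv2.minEnclosingCircle((q[:,:2]*1000).astype(np.float32)),np.median(q[:,2]))
```

```text
top 577 [0.4701 0.3229 0.064 ] ((469.81982421875, 323.3584899902344), 31.7338924407959) 0.06664941562474785
top 1399 [0.4533 0.3291 0.03  ] ((450.4962463378906, 327.3862609863281), 78.55609130859375) 0.030465774705945352
scene 1038 [0.4742 0.3263 0.064 ] ((473.496337890625, 326.20538330078125), 32.38979721069336) 0.06626691741585797
scene 1965 [0.455  0.3333 0.03  ] ((452.1145324707031, 331.3450012207031), 80.93293762207031) 0.029613005854489144
```

Low tin is within about 2 mm of the platform centre. Next, fetch red from the middle of the row.

```bash
python3 -m handwheel '[{"hand":1,"dx":0.1,"dy":-3,"dz":0,"wx":0,"wy":0,"wz":0},{"hand":1,"dx":0,"dy":-4,"dz":0,"wx":0,"wy":0,"wz":0},{"hand":1,"dx":0,"dy":-4,"dz":0,"wx":0,"wy":0,"wz":0},{"hand":1,"dx":0,"dy":-4,"dz":0,"wx":0,"wy":0,"wz":0},{"hand":1,"dx":0,"dy":-4,"dz":0,"wx":0,"wy":0,"wz":0},{"hand":1,"dx":0,"dy":-4,"dz":0,"wx":0,"wy":0,"wz":0},{"hand":1,"dx":0,"dy":-3,"dz":0,"wx":0,"wy":0,"wz":0},{"hand":1,"dx":0,"dy":-2.1,"dz":0,"wx":0,"wy":0,"wz":0},{"hand":1,"dx":0,"dy":0,"dz":-3,"wx":0,"wy":0,"wz":0},{"hand":1,"dx":0,"dy":0,"dz":0,"wx":0,"wy":0,"wz":0}]'; python3 -m handwheel '[{"hand":1,"dx":0,"dy":0,"dz":0,"wx":0,"wy":0,"wz":0}]'
```

```text
time_s: 27.65
position: [0.4919, -0.3066, 0.1575]
tcp_rot: [[1.0, 0.0, -0.006], [0.001, -1.0, 0.006], [-0.006, -0.006, -1.0]]
force: [-0.1, 0.7, 0.1]
opening: 0.998
time_s: 27.75
position: [0.4935, -0.3074, 0.1601]
tcp_rot: [[1.0, 0.001, -0.002], [0.001, -1.0, 0.002], [-0.002, -0.002, -1.0]]
force: [0.7, 1.2, 0.1]
opening: 0.997
```

```bash
python3 -m handwheel '[{"hand":1,"dx":0,"dy":0,"dz":-2.5,"wx":0,"wy":0,"wz":0},{"hand":1,"dx":0,"dy":0,"dz":-2.5,"wx":0,"wy":0,"wz":0},{"hand":1,"dx":0,"dy":0,"dz":-2.5,"wx":0,"wy":0,"wz":0},{"hand":1,"dx":0,"dy":0,"dz":-1.5,"wx":0,"wy":0,"wz":0},{"hand":1,"dx":0,"dy":0,"dz":-0.4,"wx":0,"wy":0,"wz":0},{"hand":1,"dx":0,"dy":0,"dz":0,"wx":0,"wy":0,"wz":0},{"hand":-1,"dx":0,"dy":0,"dz":0,"wx":0,"wy":0,"wz":0},{"hand":-1,"dx":0,"dy":0,"dz":0,"wx":0,"wy":0,"wz":0},{"hand":-1,"dx":0,"dy":0,"dz":0,"wx":0,"wy":0,"wz":0},{"hand":-1,"dx":0,"dy":0,"dz":0,"wx":0,"wy":0,"wz":0}]'; python3 -m handwheel '[{"hand":-1,"dx":0,"dy":0,"dz":0,"wx":0,"wy":0,"wz":0},{"hand":-1,"dx":0,"dy":0,"dz":0,"wx":0,"wy":0,"wz":0},{"hand":-1,"dx":0,"dy":0,"dz":0,"wx":0,"wy":0,"wz":0},{"hand":-1,"dx":0,"dy":0,"dz":0,"wx":0,"wy":0,"wz":0}]'; python3 -m handwheel '[{"hand":-1,"dx":0,"dy":0,"dz":1,"wx":0,"wy":0,"wz":0},{"hand":-1,"dx":0,"dy":0,"dz":2,"wx":0,"wy":0,"wz":0},{"hand":-1,"dx":0,"dy":0,"dz":3,"wx":0,"wy":0,"wz":0},{"hand":-1,"dx":0,"dy":0,"dz":3,"wx":0,"wy":0,"wz":0},{"hand":-1,"dx":0,"dy":0,"dz":1,"wx":0,"wy":0,"wz":0},{"hand":-1,"dx":0,"dy":0,"dz":0,"wx":0,"wy":0,"wz":0}]'
```

```text
time_s: 28.75
position: [0.4941, -0.3096, 0.0672]
tcp_rot: [[1.0, -0.0, 0.001], [-0.0, -1.0, -0.001], [0.001, 0.001, -1.0]]
force: [0.3, 0.4, -0.4]
opening: 0.725
time_s: 29.15
position: [0.4941, -0.3097, 0.0668]
tcp_rot: [[1.0, -0.0, 0.0], [-0.0, -1.0, -0.001], [0.0, 0.001, -1.0]]
force: [-0.1, -0.5, 3.0]
opening: 0.611
time_s: 29.75
position: [0.4945, -0.3097, 0.1679]
tcp_rot: [[1.0, -0.0, 0.002], [-0.0, -1.0, -0.002], [0.002, 0.002, -1.0]]
force: [-0.2, -1.2, -2.3]
opening: 0.611
```

```bash
python3 -m handwheel '[{"hand":-1,"dx":0,"dy":1.8,"dz":0,"wx":0,"wy":0,"wz":0},{"hand":-1,"dx":0.6,"dy":3,"dz":0,"wx":0,"wy":0,"wz":0},{"hand":-1,"dx":1,"dy":4,"dz":0,"wx":0,"wy":0,"wz":0},{"hand":-1,"dx":1.2,"dy":4,"dz":0,"wx":0,"wy":0,"wz":0},{"hand":-1,"dx":1.2,"dy":4,"dz":0,"wx":0,"wy":0,"wz":0},{"hand":-1,"dx":1.2,"dy":4,"dz":0,"wx":0,"wy":0,"wz":0},{"hand":-1,"dx":1.2,"dy":4,"dz":0,"wx":0,"wy":0,"wz":0},{"hand":-1,"dx":1.2,"dy":4,"dz":0,"wx":0,"wy":0,"wz":0},{"hand":-1,"dx":1,"dy":4,"dz":0,"wx":0,"wy":0,"wz":0},{"hand":-1,"dx":0.5,"dy":2.5,"dz":0,"wx":0,"wy":0,"wz":0}]'; python3 -m handwheel '[{"hand":-1,"dx":0,"dy":1.5,"dz":0,"wx":0,"wy":0,"wz":0},{"hand":-1,"dx":0,"dy":0,"dz":-2,"wx":0,"wy":0,"wz":0},{"hand":-1,"dx":0,"dy":0,"dz":-3,"wx":0,"wy":0,"wz":0},{"hand":-1,"dx":0,"dy":0,"dz":-2,"wx":0,"wy":0,"wz":0},{"hand":-1,"dx":0,"dy":0,"dz":-1,"wx":0,"wy":0,"wz":0},{"hand":-1,"dx":0,"dy":0,"dz":0,"wx":0,"wy":0,"wz":0},{"hand":-1,"dx":0,"dy":0,"dz":0,"wx":0,"wy":0,"wz":0}]'
```

```text
time_s: 30.75
position: [0.5829, 0.0478, 0.1642]
tcp_rot: [[1.0, 0.002, -0.005], [0.002, -1.0, 0.002], [-0.005, -0.002, -1.0]]
force: [0.9, -0.6, -2.5]
opening: 0.611
time_s: 31.45
position: [0.5849, 0.0584, 0.0866]
tcp_rot: [[1.0, -0.001, -0.0], [-0.001, -1.0, -0.0], [-0.0, 0.0, -1.0]]
force: [0.3, -0.1, -2.9]
opening: 0.617
```

```bash
python3 -m handwheel '[{"hand":-1,"dx":0,"dy":0,"dz":-0.7,"wx":0,"wy":0,"wz":0},{"hand":-1,"dx":0,"dy":0,"dz":-0.4,"wx":0,"wy":0,"wz":0},{"hand":-1,"dx":0,"dy":0,"dz":-0.2,"wx":0,"wy":0,"wz":0},{"hand":-1,"dx":0,"dy":0,"dz":0,"wx":0,"wy":0,"wz":0},{"hand":-1,"dx":0,"dy":0,"dz":0,"wx":0,"wy":0,"wz":0}]'; python3 -m handwheel '[{"hand":-1,"dx":0,"dy":0,"dz":-0.1,"wx":0,"wy":0,"wz":0},{"hand":-1,"dx":0,"dy":0,"dz":0,"wx":0,"wy":0,"wz":0}]'
python3 - <<'E'
from h import *
p,d=cap('scene');cv2.imwrite('pics/c10.png',cv2.resize(p[120:340,200:440,::-1],None,fx=2.5,fy=2.5))
E
```

```text
time_s: 31.95
position: [0.585, 0.0586, 0.0737]
tcp_rot: [[1.0, -0.0, 0.0], [-0.0, -1.0, -0.0], [0.0, 0.0, -1.0]]
force: [0.3, 0.3, -1.8]
opening: 0.615
time_s: 32.15
position: [0.5849, 0.0586, 0.0726]
tcp_rot: [[1.0, -0.0, 0.0], [-0.0, -1.0, -0.0], [0.0, 0.0, -1.0]]
force: [-0.3, -0.0, -3.4]
opening: 0.608
```

View pics/c10.png

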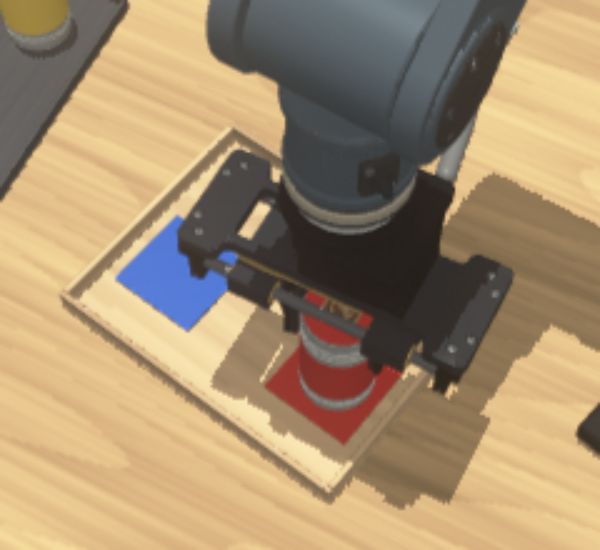

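The red tin's foot at (338,385) in the crop is on the red square's middle. I'll lower the last bit.

```bash
python3 -m handwheel '[{"hand":-1,"dx":0,"dy":0,"dz":-0.1,"wx":0,"wy":0,"wz":0},{"hand":-1,"dx":0,"dy":0,"dz":0,"wx":0,"wy":0,"wz":0}]';python3 -m handwheel '[{"hand":-1,"dx":0,"dy":0,"dz":-0.1,"wx":0,"wy":0,"wz":0},{"hand":-1,"dx":0,"dy":0,"dz":0,"wx":0,"wy":0,"wz":0}]'
```

```text
time_s: 32.4
position: [0.5848, 0.0586, 0.0715]
tcp_rot: [[1.0, -0.0, -0.0], [-0.0, -1.0, 0.0], [-0.0, -0.0, -1.0]]
force: [0.1, -0.5, -2.9]
opening: 0.616
time_s: 32.6
position: [0.585, 0.0586, 0.0708]
tcp_rot: [[1.0, -0.0, 0.0], [-0.0, -1.0, -0.0], [0.0, 0.0, -1.0]]
force: [-0.1, 0.3, -0.2]
opening: 0.618
```

```bash
python3 -m handwheel '[{"hand":1,"dx":0,"dy":0,"dz":0,"wx":0,"wy":0,"wz":0},{"hand":1,"dx":0,"dy":0,"dz":0,"wx":0,"wy":0,"wz":0},{"hand":1,"dx":0,"dy":0,"dz":0,"wx":0,"wy":0,"wz":0},{"hand":1,"dx":0,"dy":0,"dz":0,"wx":0,"wy":0,"wz":0},{"hand":1,"dx":0,"dy":0,"dz":0,"wx":0,"wy":0,"wz":0},{"hand":1,"dx":0,"dy":0,"dz":3,"wx":0,"wy":0,"wz":0},{"hand":1,"dx":0,"dy":0,"dz":4,"wx":0,"wy":0,"wz":0},{"hand":1,"dx":0,"dy":0,"dz":4,"wx":0,"wy":0,"wz":0},{"hand":1,"dx":-1,"dy":-2,"dz":0,"wx":0,"wy":0,"wz":0},{"hand":1,"dx":-2,"dy":-4,"dz":0,"wx":0,"wy":0,"wz":0}]';python3 -m handwheel '[{"hand":1,"dx":-2,"dy":-4,"dz":0,"wx":0,"wy":0,"wz":0},{"hand":1,"dx":-2,"dy":-4,"dz":0,"wx":0,"wy":0,"wz":0},{"hand":1,"dx":-2,"dy":-4,"dz":0,"wx":0,"wy":0,"wz":0},{"hand":1,"dx":-2,"dy":-4,"dz":0,"wx":0,"wy":0,"wz":0},{"hand":1,"dx":-2,"dy":-4,"dz":0,"wx":0,"wy":0,"wz":0},{"hand":1,"dx":-2,"dy":-4,"dz":0,"wx":0,"wy":0,"wz":0},{"hand":1,"dx":-1.65,"dy":-4,"dz":0,"wx":0,"wy":0,"wz":0},{"hand":1,"dx":-1,"dy":-3.3,"dz":0,"wx":0,"wy":0,"wz":0},{"hand":1,"dx":0,"dy":0,"dz":-2,"wx":0,"wy":0,"wz":0},{"hand":1,"dx":0,"dy":0,"dz":0,"wx":0,"wy":0,"wz":0}]'
python3 look.py 11
```

```text
time_s: 33.6
position: [0.5571, -0.0004, 0.1826]
tcp_rot: [[1.0, 0.004, 0.006], [0.004, -1.0, -0.001], [0.006, 0.001, -1.0]]
force: [-0.2, -1.0, -0.0]
opening: 0.997
time_s: 34.6
position: [0.4067, -0.3143, 0.1589]
tcp_rot: [[1.0, -0.003, -0.003], [-0.003, -1.0, 0.003], [-0.003, -0.003, -1.0]]
force: [-0.5, 0.5, -0.1]
opening: 1.0
scene pad red 556 [585.1  59.2] [71.4 71.9] 80.3
scene tin red 936 [585.   60.8] 27.5 0.1079
scene pad blue 158 [557.7 -89.4] [51.8 67.3] 79.7
scene tin blue 759 [ 578.8 -298.2] 28.2 0.1033
scene white [500. 280.] 2754 0.0307 [469.3 325.5] 61.4 ray [[0.4735 0.3256 0.0307]]
top pad red 364 [582.5  55.6] [71.3 70.7] 80.0
top tin red 458 [580.3  56.9] 27.4 0.1087
top pad blue 884 [557.6 -85.8] [68.1 67.3] 80.0
top tin blue 555 [ 574.8 -303.4] 27.9 0.105
top pad yellow 912 [499.5  -2.6] [69.1 69.4] 80.0
top white [188. 287.] 1985 0.032 [470.7 322.4] 59.0 ray [[0.47   0.3215 0.032 ]]
[ 0.40793572 -0.31359774  0.16029283]
```

View pics/scene11.png

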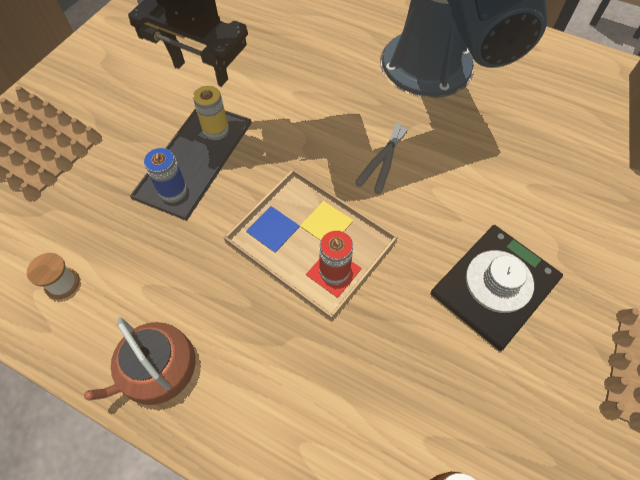

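Red stands on its square at (336,258), within about 2 mm of the pad centre in both views. Now yellow.

```bash
python3 -m handwheel '[{"hand":1,"dx":0,"dy":0,"dz":-2.5,"wx":0,"wy":0,"wz":0},{"hand":1,"dx":0,"dy":0,"dz":-2.5,"wx":0,"wy":0,"wz":0},{"hand":1,"dx":0,"dy":0,"dz":-2.5,"wx":0,"wy":0,"wz":0},{"hand":1,"dx":0,"dy":0,"dz":-1.5,"wx":0,"wy":0,"wz":0},{"hand":1,"dx":0,"dy":0,"dz":-0.4,"wx":0,"wy":0,"wz":0},{"hand":1,"dx":0,"dy":0,"dz":0,"wx":0,"wy":0,"wz":0},{"hand":-1,"dx":0,"dy":0,"dz":0,"wx":0,"wy":0,"wz":0},{"hand":-1,"dx":0,"dy":0,"dz":0,"wx":0,"wy":0,"wz":0},{"hand":-1,"dx":0,"dy":0,"dz":0,"wx":0,"wy":0,"wz":0},{"hand":-1,"dx":0,"dy":0,"dz":0,"wx":0,"wy":0,"wz":0}]'; python3 -m handwheel '[{"hand":-1,"dx":0,"dy":0,"dz":0,"wx":0,"wy":0,"wz":0},{"hand":-1,"dx":0,"dy":0,"dz":0,"wx":0,"wy":0,"wz":0},{"hand":-1,"dx":0,"dy":0,"dz":0,"wx":0,"wy":0,"wz":0},{"hand":-1,"dx":0,"dy":0,"dz":0,"wx":0,"wy":0,"wz":0}]'; python3 -m handwheel '[{"hand":-1,"dx":0,"dy":0,"dz":1,"wx":0,"wy":0,"wz":0},{"hand":-1,"dx":0,"dy":0,"dz":2,"wx":0,"wy":0,"wz":0},{"hand":-1,"dx":0,"dy":0,"dz":3,"wx":0,"wy":0,"wz":0},{"hand":-1,"dx":0,"dy":0,"dz":3,"wx":0,"wy":0,"wz":0},{"hand":-1,"dx":0,"dy":0,"dz":1,"wx":0,"wy":0,"wz":0},{"hand":-1,"dx":0,"dy":0,"dz":0,"wx":0,"wy":0,"wz":0}]'
```

```text
time_s: 35.7
position: [0.4086, -0.3146, 0.0671]
tcp_rot: [[1.0, -0.0, 0.001], [-0.0, -1.0, -0.001], [0.001, 0.001, -1.0]]
force: [0.3, 0.6, -0.6]
opening: 0.724
time_s: 36.1
position: [0.4088, -0.3152, 0.0669]
tcp_rot: [[1.0, -0.0, 0.001], [-0.0, -1.0, -0.002], [0.001, 0.002, -1.0]]
force: [-1.1, -2.3, 3.5]
opening: 0.617
time_s: 36.7
position: [0.4086, -0.3143, 0.1675]
tcp_rot: [[1.0, -0.0, 0.001], [-0.0, -1.0, -0.001], [0.001, 0.001, -1.0]]
force: [0.1, 0.5, -3.9]
opening: 0.615
```

```bash
python3 -m handwheel '[{"hand":-1,"dx":0.3,"dy":1.5,"dz":0,"wx":0,"wy":0,"wz":0},{"hand":-1,"dx":1,"dy":3,"dz":0,"wx":0,"wy":0,"wz":0},{"hand":-1,"dx":1,"dy":3.5,"dz":0,"wx":0,"wy":0,"wz":0},{"hand":-1,"dx":1,"dy":3.5,"dz":0,"wx":0,"wy":0,"wz":0},{"hand":-1,"dx":1,"dy":3.5,"dz":0,"wx":0,"wy":0,"wz":0},{"hand":-1,"dx":1,"dy":3.5,"dz":0,"wx":0,"wy":0,"wz":0},{"hand":-1,"dx":1,"dy":3.5,"dz":0,"wx":0,"wy":0,"wz":0},{"hand":-1,"dx":1,"dy":3.5,"dz":0,"wx":0,"wy":0,"wz":0},{"hand":-1,"dx":1,"dy":3,"dz":0,"wx":0,"wy":0,"wz":0},{"hand":-1,"dx":1,"dy":3,"dz":0,"wx":0,"wy":0,"wz":0}]'; python3 -m handwheel '[{"hand":-1,"dx":0,"dy":0,"dz":-1,"wx":0,"wy":0,"wz":0},{"hand":-1,"dx":0,"dy":0,"dz":-3,"wx":0,"wy":0,"wz":0},{"hand":-1,"dx":0,"dy":0,"dz":-3,"wx":0,"wy":0,"wz":0},{"hand":-1,"dx":0,"dy":0,"dz":-1.3,"wx":0,"wy":0,"wz":0},{"hand":-1,"dx":0,"dy":0,"dz":-0.7,"wx":0,"wy":0,"wz":0},{"hand":-1,"dx":0,"dy":0,"dz":-0.3,"wx":0,"wy":0,"wz":0},{"hand":-1,"dx":0,"dy":0,"dz":0,"wx":0,"wy":0,"wz":0},{"hand":-1,"dx":0,"dy":0,"dz":0,"wx":0,"wy":0,"wz":0}]'
```

```text
time_s: 37.7
position: [0.4992, 0.0035, 0.1645]
tcp_rot: [[1.0, 0.0, -0.006], [0.0, -1.0, 0.002], [-0.006, -0.002, -1.0]]
force: [-0.2, -1.2, -4.2]
opening: 0.613
time_s: 38.5
position: [0.5018, 0.0005, 0.074]
tcp_rot: [[1.0, -0.0, 0.001], [-0.0, -1.0, -0.0], [0.001, 0.0, -1.0]]
force: [0.1, 0.0, -2.9]
opening: 0.613
```

```bash
python3 -m handwheel '[{"hand":-1,"dx":0,"dy":0,"dz":-0.1,"wx":0,"wy":0,"wz":0},{"hand":-1,"dx":0,"dy":0,"dz":-0.1,"wx":0,"wy":0,"wz":0},{"hand":-1,"dx":0,"dy":0,"dz":0,"wx":0,"wy":0,"wz":0}]';python3 -m handwheel '[{"hand":-1,"dx":0,"dy":0,"dz":-0.1,"wx":0,"wy":0,"wz":0},{"hand":-1,"dx":0,"dy":0,"dz":0,"wx":0,"wy":0,"wz":0}]'
```

```text
time_s: 38.8
position: [0.5015, 0.0006, 0.0719]
tcp_rot: [[1.0, -0.0, 0.001], [-0.0, -1.0, -0.0], [0.001, 0.0, -1.0]]
force: [-0.5, 0.1, -3.7]
opening: 0.617
time_s: 39.0
position: [0.5016, 0.0006, 0.0709]
tcp_rot: [[1.0, -0.0, 0.001], [-0.0, -1.0, -0.0], [0.001, 0.0, -1.0]]
force: [-0.6, -0.2, -0.1]
opening: 0.618
```

```bash
python3 -m handwheel '[{"hand":1,"dx":0,"dy":0,"dz":0,"wx":0,"wy":0,"wz":0},{"hand":1,"dx":0,"dy":0,"dz":0,"wx":0,"wy":0,"wz":0},{"hand":1,"dx":0,"dy":0,"dz":0,"wx":0,"wy":0,"wz":0},{"hand":1,"dx":0,"dy":0,"dz":0,"wx":0,"wy":0,"wz":0},{"hand":1,"dx":0,"dy":0,"dz":0,"wx":0,"wy":0,"wz":0},{"hand":1,"dx":0,"dy":0,"dz":3,"wx":0,"wy":0,"wz":0},{"hand":1,"dx":0,"dy":0,"dz":4,"wx":0,"wy":0,"wz":0},{"hand":1,"dx":0,"dy":0,"dz":4,"wx":0,"wy":0,"wz":0},{"hand":1,"dx":0.5,"dy":-2.2,"dz":0,"wx":0,"wy":0,"wz":0},{"hand":1,"dx":1,"dy":-4,"dz":0,"wx":0,"wy":0,"wz":0}]';python3 -m handwheel '[{"hand":1,"dx":1,"dy":-4,"dz":0,"wx":0,"wy":0,"wz":0},{"hand":1,"dx":1,"dy":-4,"dz":0,"wx":0,"wy":0,"wz":0},{"hand":1,"dx":1,"dy":-4,"dz":0,"wx":0,"wy":0,"wz":0},{"hand":1,"dx":1,"dy":-4,"dz":0,"wx":0,"wy":0,"wz":0},{"hand":1,"dx":1,"dy":-4,"dz":0,"wx":0,"wy":0,"wz":0},{"hand":1,"dx":1.25,"dy":-4,"dz":0,"wx":0,"wy":0,"wz":0},{"hand":1,"dx":0,"dy":0,"dz":-2,"wx":0,"wy":0,"wz":0},{"hand":1,"dx":0,"dy":0,"dz":0,"wx":0,"wy":0,"wz":0},{"hand":1,"dx":0,"dy":0,"dz":0,"wx":0,"wy":0,"wz":0}]'
python3 look.py 12
```

```text
time_s: 40.0
position: [0.5163, -0.06, 0.1823]
tcp_rot: [[1.0, 0.004, 0.002], [0.004, -1.0, -0.0], [0.002, 0.0, -1.0]]
force: [1.2, 0.0, 0.1]
opening: 1.0
time_s: 40.9
position: [0.5779, -0.3004, 0.1597]
tcp_rot: [[1.0, -0.0, -0.002], [-0.0, -1.0, 0.002], [-0.002, -0.002, -1.0]]
force: [-0.1, -0.9, 0.5]
opening: 1.0
scene pad red 550 [585.1  59.2] [71.4 71.9] 80.3
scene tin red 938 [584.4  61.1] 28.0 0.1079
scene pad blue 982 [559.9 -82.1] [67.3 69.2] 80.1
scene white [500. 280.] 2794 0.0306 [469.3 324.3] 61.3 ray [[0.4734 0.3257 0.0306]]
top pad red 364 [582.6  55.7] [71.3 70.8] 79.8
top tin red 467 [580.8  57.1] 27.4 0.1088
top pad blue 876 [557.8 -85.8] [68.1 66.9] 80.0
top pad yellow 291 [499.4  -2. ] [69.  69.6] 79.6
top tin yellow 450 [498.   -1.3] 27.4 0.109
top white [188. 287.] 2018 0.0321 [469.7 322.6] 59.5 ray [[0.4699 0.3214 0.0321]]
[ 0.5788869  -0.3003723   0.16106364]
```

View pics/scene12.png

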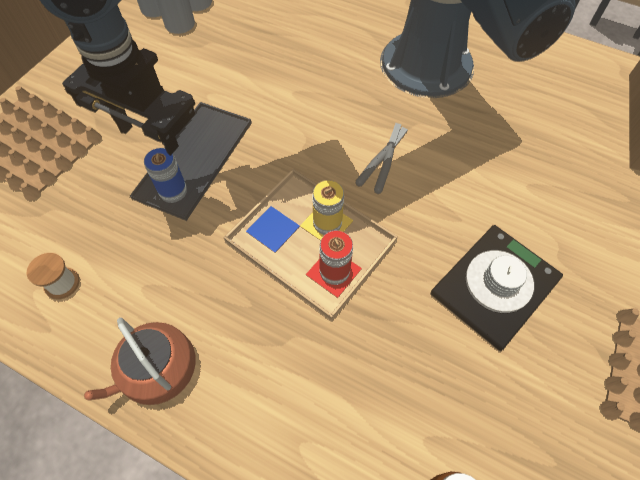

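Yellow (328,208) and red (336,258) stand on their squares, within about 2 mm. Now blue.

```bash
python3 -m handwheel '[{"hand":1,"dx":0,"dy":0,"dz":-2.5,"wx":0,"wy":0,"wz":0},{"hand":1,"dx":0,"dy":0,"dz":-2.5,"wx":0,"wy":0,"wz":0},{"hand":1,"dx":0,"dy":0,"dz":-2.5,"wx":0,"wy":0,"wz":0},{"hand":1,"dx":0,"dy":0,"dz":-1.5,"wx":0,"wy":0,"wz":0},{"hand":1,"dx":0,"dy":0,"dz":-0.4,"wx":0,"wy":0,"wz":0},{"hand":1,"dx":0,"dy":0,"dz":0,"wx":0,"wy":0,"wz":0},{"hand":-1,"dx":0,"dy":0,"dz":0,"wx":0,"wy":0,"wz":0},{"hand":-1,"dx":0,"dy":0,"dz":0,"wx":0,"wy":0,"wz":0},{"hand":-1,"dx":0,"dy":0,"dz":0,"wx":0,"wy":0,"wz":0},{"hand":-1,"dx":0,"dy":0,"dz":0,"wx":0,"wy":0,"wz":0}]'; python3 -m handwheel '[{"hand":-1,"dx":0,"dy":0,"dz":0,"wx":0,"wy":0,"wz":0},{"hand":-1,"dx":0,"dy":0,"dz":0,"wx":0,"wy":0,"wz":0},{"hand":-1,"dx":0,"dy":0,"dz":0,"wx":0,"wy":0,"wz":0},{"hand":-1,"dx":0,"dy":0,"dz":0,"wx":0,"wy":0,"wz":0}]'; python3 -m handwheel '[{"hand":-1,"dx":0,"dy":0,"dz":1,"wx":0,"wy":0,"wz":0},{"hand":-1,"dx":0,"dy":0,"dz":2,"wx":0,"wy":0,"wz":0},{"hand":-1,"dx":0,"dy":0,"dz":3,"wx":0,"wy":0,"wz":0},{"hand":-1,"dx":0,"dy":0,"dz":3,"wx":0,"wy":0,"wz":0},{"hand":-1,"dx":0,"dy":0,"dz":1,"wx":0,"wy":0,"wz":0},{"hand":-1,"dx":0,"dy":0,"dz":0,"wx":0,"wy":0,"wz":0}]'
```

```text
time_s: 42.0
position: [0.5792, -0.3016, 0.0672]
tcp_rot: [[1.0, -0.0, 0.001], [-0.0, -1.0, -0.001], [0.001, 0.001, -1.0]]
force: [-0.1, 0.3, -0.1]
opening: 0.72
time_s: 42.4
position: [0.5791, -0.3019, 0.0669]
tcp_rot: [[1.0, -0.0, 0.001], [-0.0, -1.0, -0.001], [0.001, 0.001, -1.0]]
force: [-0.5, -2.1, 2.1]
opening: 0.617
time_s: 43.0
position: [0.5795, -0.3015, 0.1679]
tcp_rot: [[1.0, -0.0, 0.002], [-0.0, -1.0, -0.001], [0.002, 0.001, -1.0]]
force: [0.1, 0.1, -3.8]
opening: 0.614
```

```bash
python3 -m handwheel '[{"hand":-1,"dx":0,"dy":1.5,"dz":0,"wx":0,"wy":0,"wz":0},{"hand":-1,"dx":-0.3,"dy":3,"dz":0,"wx":0,"wy":0,"wz":0},{"hand":-1,"dx":-0.4,"dy":3.5,"dz":0,"wx":0,"wy":0,"wz":0},{"hand":-1,"dx":-0.4,"dy":3.5,"dz":0,"wx":0,"wy":0,"wz":0},{"hand":-1,"dx":-0.4,"dy":3.5,"dz":0,"wx":0,"wy":0,"wz":0},{"hand":-1,"dx":-0.4,"dy":3.5,"dz":0,"wx":0,"wy":0,"wz":0},{"hand":-1,"dx":0,"dy":2.35,"dz":0,"wx":0,"wy":0,"wz":0},{"hand":-1,"dx":0,"dy":1,"dz":0,"wx":0,"wy":0,"wz":0},{"hand":-1,"dx":0,"dy":0,"dz":-1,"wx":0,"wy":0,"wz":0},{"hand":-1,"dx":0,"dy":0,"dz":-2,"wx":0,"wy":0,"wz":0}]'; python3 -m handwheel '[{"hand":-1,"dx":0,"dy":0,"dz":-3,"wx":0,"wy":0,"wz":0},{"hand":-1,"dx":0,"dy":0,"dz":-2,"wx":0,"wy":0,"wz":0},{"hand":-1,"dx":0,"dy":0,"dz":-0.7,"wx":0,"wy":0,"wz":0},{"hand":-1,"dx":0,"dy":0,"dz":-0.4,"wx":0,"wy":0,"wz":0},{"hand":-1,"dx":0,"dy":0,"dz":-0.2,"wx":0,"wy":0,"wz":0},{"hand":-1,"dx":0,"dy":0,"dz":0,"wx":0,"wy":0,"wz":0},{"hand":-1,"dx":0,"dy":0,"dz":0,"wx":0,"wy":0,"wz":0}]'
```

```text
time_s: 44.0
position: [0.5612, -0.0836, 0.1365]
tcp_rot: [[1.0, 0.0, 0.003], [0.0, -1.0, -0.002], [0.003, 0.002, -1.0]]
force: [0.3, -0.5, -3.9]
opening: 0.612
time_s: 44.7
position: [0.5606, -0.0832, 0.0744]
tcp_rot: [[1.0, -0.0, 0.002], [-0.0, -1.0, -0.001], [0.002, 0.001, -1.0]]
force: [-0.0, 0.3, -2.8]
opening: 0.615
```

```bash
python3 -m handwheel '[{"hand":-1,"dx":0,"dy":0,"dz":-0.1,"wx":0,"wy":0,"wz":0},{"hand":-1,"dx":0,"dy":0,"dz":-0.1,"wx":0,"wy":0,"wz":0},{"hand":-1,"dx":0,"dy":0,"dz":0,"wx":0,"wy":0,"wz":0}]';python3 -m handwheel '[{"hand":-1,"dx":0,"dy":0,"dz":-0.1,"wx":0,"wy":0,"wz":0},{"hand":-1,"dx":0,"dy":0,"dz":0,"wx":0,"wy":0,"wz":0}]'
```

```text
time_s: 45.0
position: [0.5599, -0.0828, 0.0717]
tcp_rot: [[1.0, -0.0, 0.0], [-0.0, -1.0, -0.0], [0.0, 0.0, -1.0]]
force: [-1.0, -0.2, -4.2]
opening: 0.613
time_s: 45.2
position: [0.5601, -0.0829, 0.0709]
tcp_rot: [[1.0, -0.0, 0.0], [-0.0, -1.0, -0.0], [0.0, 0.0, -1.0]]
force: [-0.1, -0.4, -1.0]
opening: 0.608
```

```bash
python3 -m handwheel '[{"hand":1,"dx":0,"dy":0,"dz":0,"wx":0,"wy":0,"wz":0},{"hand":1,"dx":0,"dy":0,"dz":0,"wx":0,"wy":0,"wz":0},{"hand":1,"dx":0,"dy":0,"dz":0,"wx":0,"wy":0,"wz":0},{"hand":1,"dx":0,"dy":0,"dz":0,"wx":0,"wy":0,"wz":0},{"hand":1,"dx":0,"dy":0,"dz":0,"wx":0,"wy":0,"wz":0},{"hand":1,"dx":0,"dy":0,"dz":3,"wx":0,"wy":0,"wz":0},{"hand":1,"dx":0,"dy":0,"dz":4,"wx":0,"wy":0,"wz":0},{"hand":1,"dx":0,"dy":0,"dz":4,"wx":0,"wy":0,"wz":0},{"hand":1,"dx":0,"dy":-3,"dz":2,"wx":0,"wy":0,"wz":0},{"hand":1,"dx":-1,"dy":-4,"dz":0,"wx":0,"wy":0,"wz":0}]';python3 -m handwheel '[{"hand":1,"dx":-2,"dy":-4,"dz":0,"wx":0,"wy":0,"wz":0},{"hand":1,"dx":-2,"dy":-4,"dz":0,"wx":0,"wy":0,"wz":0},{"hand":1,"dx":-2,"dy":-4,"dz":0,"wx":0,"wy":0,"wz":0},{"hand":1,"dx":-2,"dy":-4,"dz":0,"wx":0,"wy":0,"wz":0},{"hand":1,"dx":-2,"dy":-3,"dz":0,"wx":0,"wy":0,"wz":0},{"hand":1,"dx":0,"dy":0,"dz":0,"wx":0,"wy":0,"wz":0},{"hand":1,"dx":0,"dy":0,"dz":0,"wx":0,"wy":0,"wz":0},{"hand":1,"dx":0,"dy":0,"dz":0,"wx":0,"wy":0,"wz":0}]'
python3 look.py 13
```

```text
time_s: 46.2
position: [0.5532, -0.1533, 0.2048]
tcp_rot: [[1.0, 0.004, 0.009], [0.004, -1.0, -0.004], [0.009, 0.004, -1.0]]
force: [0.6, -1.0, -1.1]
opening: 0.998
time_s: 47.0
position: [0.4501, -0.3418, 0.2004]
tcp_rot: [[1.0, 0.0, -0.0], [0.0, -1.0, 0.001], [-0.0, -0.001, -1.0]]
force: [0.4, -0.3, 1.0]
opening: 1.003
scene pad red 554 [585.1  59.2] [71.4 71.9] 80.3
scene tin red 938 [584.6  60.9] 27.9 0.1079
scene pad blue 145 [563.2 -79. ] [42.4 94.1] 34.4
scene tin blue 853 [559.9 -80.6] 28.0 0.1076
scene white [500. 280.] 2768 0.0307 [469.5 325.3] 61.4 ray [[0.4734 0.3256 0.0307]]
top pad red 361 [582.4  55.9] [71.4 70.6] 80.3
top tin red 455 [580.4  56.8] 27.3 0.1088
top pad blue 259 [557.6 -85.8] [68.1 67.1] 80.0
top tin blue 465 [556.1 -84.4] 27.6 0.1088
top pad yellow 301 [499.6  -2. ] [69.4 69.4] 79.9
top tin yellow 464 [498.1  -1.1] 27.4 0.1091
top white [188. 287.] 1998 0.032 [470.9 322.5] 59.0 ray [[0.4701 0.3216 0.032 ]]
[ 0.45045128 -0.34147367  0.20049243]
```

View pics/scene13.png

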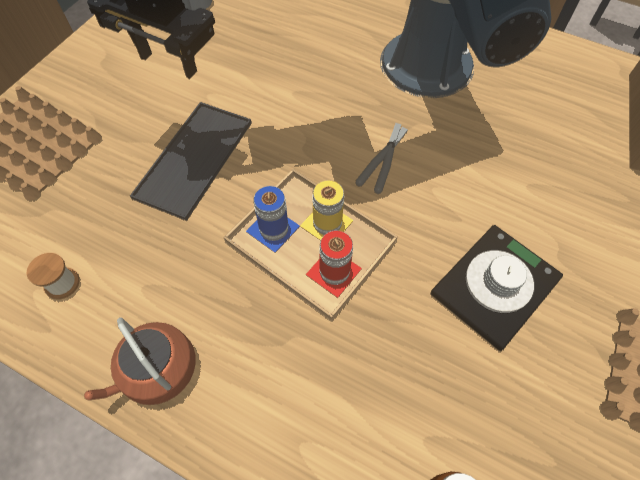

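View pics/top13.png

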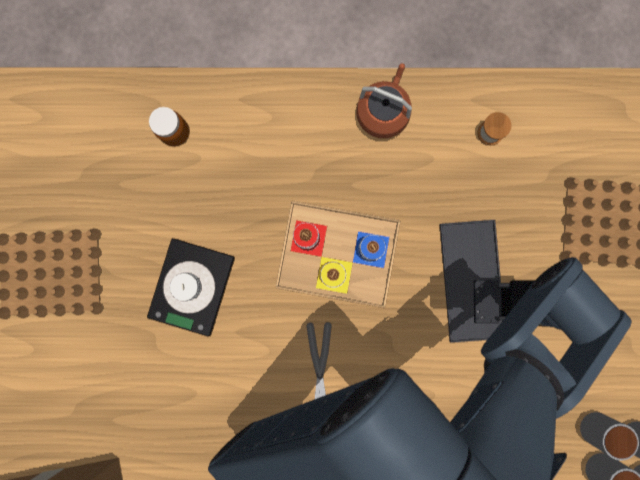

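All three tall tins stand upright on their own squares, with tops at (269,195), (328,190) and (337,243) in the scene view. The shallow tin is on the scale at (508,275), and the arm is clear of everything. Handing in.

```bash
python3 -c "from rig import hand_in; print(hand_in())"
```

```text
the job is handed in; nothing more can be done
None
```

I moved all three tall tins onto the baking sheet, set the shallow tin on the scale, then put each tall tin back on its own colour. I handed the job in at about 47 s of robot time; it gave no verdict.

- **Tall tins:** the last pictures show all three standing upright. The top view puts each about 2 mm from its square's centre, against the 12 mm allowed. The scene view agrees for red and blue; my script gave no scene reading for yellow, so that one rests on the top view's numbers.
- **Shallow tin:** it measured about 2 mm from the platform centre just after I placed it, against the 15 mm allowed. I did not re-measure it at the end, but the last pictures show it still standing there.
- **Robot:** the gripper was open and touching nothing, and no tin was tipped at any stage.
- **Disagreement:** the two cameras differ by about 4 mm in absolute position. The scene camera matched the fingertips to about 1 mm, so I aimed by it.
- **Failed check:** the final scene reading of the blue square was unusable because the tin hid most of it; I used the earlier scene reading and the top view instead.

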